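Stack brass tube stock in its V-cradle and chock each layer

TASK

Someone has parked the pail on the tube cradle: lift it off and stand it upright on the cork mat. Then put all the brass tubes away in the cradle, two to a layer in the V-notches with their ends overhanging about evenly, filling each layer before you start the next, and set a chock frame fully home over every layer, the last one too even if it has only one tube, so that no tube can roll. A spare frame is not needed; do not disturb the other things on the bench.

Things in the scene. Friction and masses are not known exactly. Their poses are not given: they have to be found in the camera images.
- cradle: tube cradle of pale wood, fixed to the bench. Origin: centre of its underside; x along the tubes, z up. 124 (x) x 154 (y). Two side boards (y = 65 to 77 either side) 30 high; two cross strips at x = +-34, 20 thick, each with two 90-degree V-notches at y = +-36, apex at z = 30, between ridges up to z = 44 (the middle one flat, y = -22 to 22; the end ones out to y = 62)
- notch_1 (a point): apex line of one pair of V-notches of the cradle, midway along it (cradle x = 0, y = 36, z = 30). A tube here lies along the cradle's x, centre 21 above this point; the tubes of the layers above lie straight over it, 55 higher each layer
- notch_2 (a point): apex line of one pair of V-notches of the cradle, midway along it (cradle x = 0, y = -36, z = 30). A tube here lies along the cradle's x, centre 21 above this point; the tubes of the layers above lie straight over it, 55 higher each layer
- pail: white enamelled pail with a rigid wire bail, empty, at first standing on the ridges of the cradle. Origin: centre of its underside; z up. Diameter 104 at the foot, 112 at the rim, 78 high. About 0.28 kg. Lift it by the bail, see pail_bail
- pail_bail (a point): middle of the level top of the pail's bail, a bar of diameter 10 arching over the mouth in the pail's y-z plane, at z = 125 of the pail. The level part runs along the pail's y for 30 either side: pinch it from above, fingers closing along the pail's x
- mat: round cork mat fixed to the bench, diameter 170, 4 thick; origin: centre of its underside
- tube_1: brass tube, diameter 30, 170 long. Origin: its centre; x along it. Four to six lie on the bench, any of them may be absent. It rolls freely when pushed. About 0.22 kg. Seated in a notch, its centre is 21 above the apex of the V
- tube_2: a tube like tube_1
- tube_3: a tube like tube_1
- tube_4: a tube like tube_1
- tube_5: a tube like tube_1
- tube_6: a tube like tube_1
- frame_a: stacking chock frame of pale wood (three alike, at first nested one on another). Origin: centre of its footprint, underside; x along the tubes, z up; either way round is the same. 124 (x) x 154 (y), 55 high plus V-ridges of 14 on top. Its legs are two side boards, y = 65 to 77 either side, z = 0 to 55. About 0.22 kg. Lift it by its bar, see frame_a_bar; see also frame_b, frame_c
- frame_b: frame like frame_a. Two cross strips at x = +-54 (16 thick, z = 33 to 69) join the side boards. On top each has two 90-degree V-notches at y = +-36, apex at z = 55, for the next layer's tubes (centre then at z = 76); underneath, inverted V's clear the tubes below by 2 and keep them from rolling
- frame_c: frame like frame_a. Home when its side boards stand flat on the side boards of the cradle or frame below, outside the V-ridges there (3 sideways play): its origin is then 30 above the cradle's, or 55 above that of the frame below. Nested frames stand on one another in the same way
- frame_a_bar (a point): grip point of frame_a, centre of its plain carrying bar, at x = 0, y = 0, z = 47.5 of the frame. The bar is 12 thick in x, 15 high (z = 40 to 55), and runs along y. Pinch it from above, fingers closing along the frame's x; there is 40 free on either side of it, so open to about 50. Tubes of the layer below leave a gap of 42 under it, from z = 36 down
- frame_b_bar (a point): grip point of frame_b, as frame_a_bar
- frame_c_bar (a point): grip point of frame_c, as frame_a_bar
- pliers: flat-nose pliers with yellow grips, 150 long, lying flat; not part of the job
- cutters: wire cutters with red grips, 150 long, lying flat; not part of the job
- spool: wire spool standing on end, diameter 64, 48 high; not part of the job
- stone_1: flat dark red pendant stone, 60 x 34, 10 high; not part of the job
- stone_2: a second such stone; not part of the job

How it is judged (in metres and radians):
On the way, in this order (a step that is already met when the one before it is completed fails the run):
1. the pail stands upright on the cork mat (horizontal distance between pail and mat below 0.036 m and height (world z) of pail below 0.01 m and angle between pail's own z axis and vertical below 0.1 rad and contact force between pail and the fingers below 0.5 N), for 0.2 s.
2. the lowest layer holds two tubes and a frame is home over it (((x of tube_1 in the frame of cradle between -0.03 and 0.03 m and y of tube_1 in the frame of cradle between -0.044 and -0.028 m and z of tube_1 in the frame of cradle between 0.0432 and 0.0592 m) or (x of tube_2 in the frame of cradle between -0.03 and 0.03 m and y of tube_2 in the frame of cradle between -0.044 and -0.028 m and z of tube_2 in the frame of cradle between 0.0432 and 0.0592 m) or (x of tube_3 in the frame of cradle between -0.03 and 0.03 m and y of tube_3 in the frame of cradle between -0.044 and -0.028 m and z of tube_3 in the frame of cradle between 0.0432 and 0.0592 m) or (x of tube_4 in the frame of cradle between -0.03 and 0.03 m and y of tube_4 in the frame of cradle between -0.044 and -0.028 m and z of tube_4 in the frame of cradle between 0.0432 and 0.0592 m) or (x of tube_5 in the frame of cradle between -0.03 and 0.03 m and y of tube_5 in the frame of cradle between -0.044 and -0.028 m and z of tube_5 in the frame of cradle between 0.0432 and 0.0592 m) or (x of tube_6 in the frame of cradle between -0.03 and 0.03 m and y of tube_6 in the frame of cradle between -0.044 and -0.028 m and z of tube_6 in the frame of cradle between 0.0432 and 0.0592 m)) and ((x of tube_1 in the frame of cradle between -0.03 and 0.03 m and y of tube_1 in the frame of cradle between 0.028 and 0.044 m and z of tube_1 in the frame of cradle between 0.0432 and 0.0592 m) or (x of tube_2 in the frame of cradle between -0.03 and 0.03 m and y of tube_2 in the frame of cradle between 0.028 and 0.044 m and z of tube_2 in the frame of cradle between 0.0432 and 0.0592 m) or (x of tube_3 in the frame of cradle between -0.03 and 0.03 m and y of tube_3 in the frame of cradle between 0.028 and 0.044 m and z of tube_3 in the frame of cradle between 0.0432 and 0.0592 m) or (x of tube_4 in the frame of cradle between -0.03 and 0.03 m and y of tube_4 in the frame of cradle between 0.028 and 0.044 m and z of tube_4 in the frame of cradle between 0.0432 and 0.0592 m) or (x of tube_5 in the frame of cradle between -0.03 and 0.03 m and y of tube_5 in the frame of cradle between 0.028 and 0.044 m and z of tube_5 in the frame of cradle between 0.0432 and 0.0592 m) or (x of tube_6 in the frame of cradle between -0.03 and 0.03 m and y of tube_6 in the frame of cradle between 0.028 and 0.044 m and z of tube_6 in the frame of cradle between 0.0432 and 0.0592 m)) and ((x of frame_a in the frame of cradle between -0.025 and 0.025 m and y of frame_a in the frame of cradle between -0.01 and 0.01 m and z of frame_a in the frame of cradle between 0.025 and 0.035 m and angle between frame_a's own z axis and vertical below 0.06 rad and angle between the x axis of frame_a and the x axis of cradle, either way round below 0.12 rad) or (x of frame_b in the frame of cradle between -0.025 and 0.025 m and y of frame_b in the frame of cradle between -0.01 and 0.01 m and z of frame_b in the frame of cradle between 0.025 and 0.035 m and angle between frame_b's own z axis and vertical below 0.06 rad and angle between the x axis of frame_b and the x axis of cradle, either way round below 0.12 rad) or (x of frame_c in the frame of cradle between -0.025 and 0.025 m and y of frame_c in the frame of cradle between -0.01 and 0.01 m and z of frame_c in the frame of cradle between 0.025 and 0.035 m and angle between frame_c's own z axis and vertical below 0.06 rad and angle between the x axis of frame_c and the x axis of cradle, either way round below 0.12 rad))), for 0.2 s.
3. the second layer has a tube and a frame is home over it (((x of frame_a in the frame of cradle between -0.025 and 0.025 m and y of frame_a in the frame of cradle between -0.01 and 0.01 m and z of frame_a in the frame of cradle between 0.025 and 0.035 m and angle between frame_a's own z axis and vertical below 0.06 rad and angle between the x axis of frame_a and the x axis of cradle, either way round below 0.12 rad) or (x of frame_b in the frame of cradle between -0.025 and 0.025 m and y of frame_b in the frame of cradle between -0.01 and 0.01 m and z of frame_b in the frame of cradle between 0.025 and 0.035 m and angle between frame_b's own z axis and vertical below 0.06 rad and angle between the x axis of frame_b and the x axis of cradle, either way round below 0.12 rad) or (x of frame_c in the frame of cradle between -0.025 and 0.025 m and y of frame_c in the frame of cradle between -0.01 and 0.01 m and z of frame_c in the frame of cradle between 0.025 and 0.035 m and angle between frame_c's own z axis and vertical below 0.06 rad and angle between the x axis of frame_c and the x axis of cradle, either way round below 0.12 rad)) and ((x of frame_a in the frame of cradle between -0.025 and 0.025 m and y of frame_a in the frame of cradle between -0.01 and 0.01 m and z of frame_a in the frame of cradle between 0.08 and 0.09 m and angle between frame_a's own z axis and vertical below 0.06 rad and angle between the x axis of frame_a and the x axis of cradle, either way round below 0.12 rad) or (x of frame_b in the frame of cradle between -0.025 and 0.025 m and y of frame_b in the frame of cradle between -0.01 and 0.01 m and z of frame_b in the frame of cradle between 0.08 and 0.09 m and angle between frame_b's own z axis and vertical below 0.06 rad and angle between the x axis of frame_b and the x axis of cradle, either way round below 0.12 rad) or (x of frame_c in the frame of cradle between -0.025 and 0.025 m and y of frame_c in the frame of cradle between -0.01 and 0.01 m and z of frame_c in the frame of cradle between 0.08 and 0.09 m and angle between frame_c's own z axis and vertical below 0.06 rad and angle between the x axis of frame_c and the x axis of cradle, either way round below 0.12 rad)) and ((x of tube_1 in the frame of cradle between -0.03 and 0.03 m and y of tube_1 in the frame of cradle between -0.044 and -0.028 m and z of tube_1 in the frame of cradle between 0.0982 and 0.1142 m) or (x of tube_1 in the frame of cradle between -0.03 and 0.03 m and y of tube_1 in the frame of cradle between 0.028 and 0.044 m and z of tube_1 in the frame of cradle between 0.0982 and 0.1142 m) or (x of tube_2 in the frame of cradle between -0.03 and 0.03 m and y of tube_2 in the frame of cradle between -0.044 and -0.028 m and z of tube_2 in the frame of cradle between 0.0982 and 0.1142 m) or (x of tube_2 in the frame of cradle between -0.03 and 0.03 m and y of tube_2 in the frame of cradle between 0.028 and 0.044 m and z of tube_2 in the frame of cradle between 0.0982 and 0.1142 m) or (x of tube_3 in the frame of cradle between -0.03 and 0.03 m and y of tube_3 in the frame of cradle between -0.044 and -0.028 m and z of tube_3 in the frame of cradle between 0.0982 and 0.1142 m) or (x of tube_3 in the frame of cradle between -0.03 and 0.03 m and y of tube_3 in the frame of cradle between 0.028 and 0.044 m and z of tube_3 in the frame of cradle between 0.0982 and 0.1142 m) or (x of tube_4 in the frame of cradle between -0.03 and 0.03 m and y of tube_4 in the frame of cradle between -0.044 and -0.028 m and z of tube_4 in the frame of cradle between 0.0982 and 0.1142 m) or (x of tube_4 in the frame of cradle between -0.03 and 0.03 m and y of tube_4 in the frame of cradle between 0.028 and 0.044 m and z of tube_4 in the frame of cradle between 0.0982 and 0.1142 m) or (x of tube_5 in the frame of cradle between -0.03 and 0.03 m and y of tube_5 in the frame of cradle between -0.044 and -0.028 m and z of tube_5 in the frame of cradle between 0.0982 and 0.1142 m) or (x of tube_5 in the frame of cradle between -0.03 and 0.03 m and y of tube_5 in the frame of cradle between 0.028 and 0.044 m and z of tube_5 in the frame of cradle between 0.0982 and 0.1142 m) or (x of tube_6 in the frame of cradle between -0.03 and 0.03 m and y of tube_6 in the frame of cradle between -0.044 and -0.028 m and z of tube_6 in the frame of cradle between 0.0982 and 0.1142 m) or (x of tube_6 in the frame of cradle between -0.03 and 0.03 m and y of tube_6 in the frame of cradle between 0.028 and 0.044 m and z of tube_6 in the frame of cradle between 0.0982 and 0.1142 m))), for 0.2 s.
At the end, for the whole second after the job is handed in: Pail upright on the mat (36 mm). Every tube in a notch (8 mm sideways and in height, 30 mm along, 0.1 rad), each layer filled before the next, and a frame home over every layer with tubes (5 mm in height, 10 mm sideways, 25 mm along, 0.06 rad tilt). All released and at rest (horizontal distance between pail and mat below 0.036 m and height (world z) of pail below 0.01 m and angle between pail's own z axis and vertical below 0.1 rad and x of tube_1 in the frame of cradle between -0.03 and 0.03 m and angle between the x axis of each of tube_1, tube_2, tube_3, tube_4, tube_5, tube_6 and the x axis of cradle, either way round below 0.1 rad and (y of tube_1 in the frame of cradle between -0.044 and -0.028 m or y of tube_1 in the frame of cradle between 0.028 and 0.044 m) and (z of tube_1 in the frame of cradle between 0.0432 and 0.0592 m or z of tube_1 in the frame of cradle between 0.0982 and 0.1142 m or z of tube_1 in the frame of cradle between 0.1532 and 0.1692 m) and x of tube_2 in the frame of cradle between -0.03 and 0.03 m and (y of tube_2 in the frame of cradle between -0.044 and -0.028 m or y of tube_2 in the frame of cradle between 0.028 and 0.044 m) and (z of tube_2 in the frame of cradle between 0.0432 and 0.0592 m or z of tube_2 in the frame of cradle between 0.0982 and 0.1142 m or z of tube_2 in the frame of cradle between 0.1532 and 0.1692 m) and x of tube_3 in the frame of cradle between -0.03 and 0.03 m and (y of tube_3 in the frame of cradle between -0.044 and -0.028 m or y of tube_3 in the frame of cradle between 0.028 and 0.044 m) and (z of tube_3 in the frame of cradle between 0.0432 and 0.0592 m or z of tube_3 in the frame of cradle between 0.0982 and 0.1142 m or z of tube_3 in the frame of cradle between 0.1532 and 0.1692 m) and x of tube_4 in the frame of cradle between -0.03 and 0.03 m and (y of tube_4 in the frame of cradle between -0.044 and -0.028 m or y of tube_4 in the frame of cradle between 0.028 and 0.044 m) and (z of tube_4 in the frame of cradle between 0.0432 and 0.0592 m or z of tube_4 in the frame of cradle between 0.0982 and 0.1142 m or z of tube_4 in the frame of cradle between 0.1532 and 0.1692 m) and x of tube_5 in the frame of cradle between -0.03 and 0.03 m and (y of tube_5 in the frame of cradle between -0.044 and -0.028 m or y of tube_5 in the frame of cradle between 0.028 and 0.044 m) and (z of tube_5 in the frame of cradle between 0.0432 and 0.0592 m or z of tube_5 in the frame of cradle between 0.0982 and 0.1142 m or z of tube_5 in the frame of cradle between 0.1532 and 0.1692 m) and x of tube_6 in the frame of cradle between -0.03 and 0.03 m and (y of tube_6 in the frame of cradle between -0.044 and -0.028 m or y of tube_6 in the frame of cradle between 0.028 and 0.044 m) and (z of tube_6 in the frame of cradle between 0.0432 and 0.0592 m or z of tube_6 in the frame of cradle between 0.0982 and 0.1142 m or z of tube_6 in the frame of cradle between 0.1532 and 0.1692 m) and ((y of tube_1 in the frame of cradle below 0 m and z of tube_1 in the frame of cradle below 0.07 m) or (y of tube_2 in the frame of cradle below 0 m and z of tube_2 in the frame of cradle below 0.07 m) or (y of tube_3 in the frame of cradle below 0 m and z of tube_3 in the frame of cradle below 0.07 m) or (y of tube_4 in the frame of cradle below 0 m and z of tube_4 in the frame of cradle below 0.07 m) or (y of tube_5 in the frame of cradle below 0 m and z of tube_5 in the frame of cradle below 0.07 m) or (y of tube_6 in the frame of cradle below 0 m and z of tube_6 in the frame of cradle below 0.07 m)) and ((y of tube_1 in the frame of cradle above 0 m and z of tube_1 in the frame of cradle below 0.07 m) or (y of tube_2 in the frame of cradle above 0 m and z of tube_2 in the frame of cradle below 0.07 m) or (y of tube_3 in the frame of cradle above 0 m and z of tube_3 in the frame of cradle below 0.07 m) or (y of tube_4 in the frame of cradle above 0 m and z of tube_4 in the frame of cradle below 0.07 m) or (y of tube_5 in the frame of cradle above 0 m and z of tube_5 in the frame of cradle below 0.07 m) or (y of tube_6 in the frame of cradle above 0 m and z of tube_6 in the frame of cradle below 0.07 m)) and ((x of frame_a in the frame of cradle between -0.025 and 0.025 m and y of frame_a in the frame of cradle between -0.01 and 0.01 m and z of frame_a in the frame of cradle between 0.025 and 0.035 m and angle between frame_a's own z axis and vertical below 0.06 rad and angle between the x axis of frame_a and the x axis of cradle, either way round below 0.12 rad) or (x of frame_b in the frame of cradle between -0.025 and 0.025 m and y of frame_b in the frame of cradle between -0.01 and 0.01 m and z of frame_b in the frame of cradle between 0.025 and 0.035 m and angle between frame_b's own z axis and vertical below 0.06 rad and angle between the x axis of frame_b and the x axis of cradle, either way round below 0.12 rad) or (x of frame_c in the frame of cradle between -0.025 and 0.025 m and y of frame_c in the frame of cradle between -0.01 and 0.01 m and z of frame_c in the frame of cradle between 0.025 and 0.035 m and angle between frame_c's own z axis and vertical below 0.06 rad and angle between the x axis of frame_c and the x axis of cradle, either way round below 0.12 rad)) and ((x of frame_a in the frame of cradle between -0.025 and 0.025 m and y of frame_a in the frame of cradle between -0.01 and 0.01 m and z of frame_a in the frame of cradle between 0.08 and 0.09 m and angle between frame_a's own z axis and vertical below 0.06 rad and angle between the x axis of frame_a and the x axis of cradle, either way round below 0.12 rad) or (x of frame_b in the frame of cradle between -0.025 and 0.025 m and y of frame_b in the frame of cradle between -0.01 and 0.01 m and z of frame_b in the frame of cradle between 0.08 and 0.09 m and angle between frame_b's own z axis and vertical below 0.06 rad and angle between the x axis of frame_b and the x axis of cradle, either way round below 0.12 rad) or (x of frame_c in the frame of cradle between -0.025 and 0.025 m and y of frame_c in the frame of cradle between -0.01 and 0.01 m and z of frame_c in the frame of cradle between 0.08 and 0.09 m and angle between frame_c's own z axis and vertical below 0.06 rad and angle between the x axis of frame_c and the x axis of cradle, either way round below 0.12 rad)) and (z of each of tube_1, tube_2, tube_3, tube_4, tube_5, tube_6 in the frame of cradle below 0.13 m or (((y of tube_1 in the frame of cradle below 0 m and z of tube_1 in the frame of cradle between 0.07 and 0.13 m) or (y of tube_2 in the frame of cradle below 0 m and z of tube_2 in the frame of cradle between 0.07 and 0.13 m) or (y of tube_3 in the frame of cradle below 0 m and z of tube_3 in the frame of cradle between 0.07 and 0.13 m) or (y of tube_4 in the frame of cradle below 0 m and z of tube_4 in the frame of cradle between 0.07 and 0.13 m) or (y of tube_5 in the frame of cradle below 0 m and z of tube_5 in the frame of cradle between 0.07 and 0.13 m) or (y of tube_6 in the frame of cradle below 0 m and z of tube_6 in the frame of cradle between 0.07 and 0.13 m)) and ((y of tube_1 in the frame of cradle above 0 m and z of tube_1 in the frame of cradle between 0.07 and 0.13 m) or (y of tube_2 in the frame of cradle above 0 m and z of tube_2 in the frame of cradle between 0.07 and 0.13 m) or (y of tube_3 in the frame of cradle above 0 m and z of tube_3 in the frame of cradle between 0.07 and 0.13 m) or (y of tube_4 in the frame of cradle above 0 m and z of tube_4 in the frame of cradle between 0.07 and 0.13 m) or (y of tube_5 in the frame of cradle above 0 m and z of tube_5 in the frame of cradle between 0.07 and 0.13 m) or (y of tube_6 in the frame of cradle above 0 m and z of tube_6 in the frame of cradle between 0.07 and 0.13 m)) and ((x of frame_a in the frame of cradle between -0.025 and 0.025 m and y of frame_a in the frame of cradle between -0.01 and 0.01 m and z of frame_a in the frame of cradle between 0.135 and 0.145 m and angle between frame_a's own z axis and vertical below 0.06 rad and angle between the x axis of frame_a and the x axis of cradle, either way round below 0.12 rad) or (x of frame_b in the frame of cradle between -0.025 and 0.025 m and y of frame_b in the frame of cradle between -0.01 and 0.01 m and z of frame_b in the frame of cradle between 0.135 and 0.145 m and angle between frame_b's own z axis and vertical below 0.06 rad and angle between the x axis of frame_b and the x axis of cradle, either way round below 0.12 rad) or (x of frame_c in the frame of cradle between -0.025 and 0.025 m and y of frame_c in the frame of cradle between -0.01 and 0.01 m and z of frame_c in the frame of cradle between 0.135 and 0.145 m and angle between frame_c's own z axis and vertical below 0.06 rad and angle between the x axis of frame_c and the x axis of cradle, either way round below 0.12 rad)))) and linear speed of each of pail, tube_1, tube_2, tube_3, tube_4, tube_5, tube_6, frame_a, frame_b, frame_c below 0.03 m/s); the robot touches nothing.
It fails at once if the pliers is moved by more than 40 mm (distance of pliers from where it was at the start of the episode above 0.04 m).
It fails at once if the cutters is moved by more than 40 mm (distance of cutters from where it was at the start of the episode above 0.04 m).
It fails at once if the spool is moved by more than 40 mm (distance of spool from where it was at the start of the episode above 0.04 m).
It fails at once if the stone_1 is moved by more than 40 mm (distance of stone_1 from where it was at the start of the episode above 0.04 m).
It fails at once if the stone_2 is moved by more than 40 mm (distance of stone_2 from where it was at the start of the episode above 0.04 m).
Of tube_1, tube_2, tube_3, tube_4, tube_5, tube_6 only 4 to 6 are there at a start; the rules pass over those that are not, and their reading is None.
At some moment in a run one of pail may be knocked a few centimetres aside while the robot is not near it.
It also fails if it takes over 210 s, if anything falls off the work surface, if the arm or the gripper's body presses on something with over 40 N, if the wrist force passes 120 N, or if a joint passes its speed limit or range.

ROBOT

A 6-joint arm with a two-finger parallel gripper is mounted at the origin on the work surface. World frame = base frame: x ahead of the robot, y to its left, z up, the work surface at z = 0. Lengths are in mm, angles in rad, forces in N, time in s.
With the tool pointing down it reaches from about 400 to 925 mm from the base axis. Payload 12.5 kg.
Tool frame: the origin (TCP) lies on the mounting face of the last link; the fingertips stand 190 mm ahead of it and the grasp point (between the pads) lies 171 mm ahead of it; z points along the fingers, y is the line along which they close (so a half turn about z gives the same grasp; the last joint's range is limited). The gripper opens to 95 mm and grips with 3 to 60 N. Pads are 20 mm wide; open, the fingers measure 119 mm over their backs; the gripper's body (75 mm by 180 mm) begins 59 mm behind the grasp point.
Start: joints at [-1.239, 0.491, 1.559, -0, 1.092, -0.106], TCP at [264.986, -566.045, 404.761] pointing down, gripper open.
Joint ranges: [-3.1, 3.1], [-0.84, 2.19], [0.05, 2.79], [-1.13, 4.28], [0.06, 2.93], [-2.69, 2.69]. Speed limits (rad/s): [2.22, 2.22, 2.79, 3.14, 3.14, 3.14].

INTERFACE

Orientations are given as [roll, pitch, yaw] about the fixed x, y, z axes, in that order (R = Rz(yaw) Ry(pitch) Rx(roll)).
In Python, from cell import * gives the robot as it stands.
- The arm moves only by the tool arm_command, never from a script. Its argument "rows" is a list that holds one entry, the list of rows, each a list of 7 numbers: the shift along the tool's x, y, z normalised to -1 to 1, where 1 is 0.15 m, then the turn, a rotation vector about the tool's x, y, z normalised to -1 to 1, where 1 is 360 degrees, then the opening, from -1 (shut) to 1 (fully open). A call has 1 to 10 rows; each row is the pose to reach, as a shift and turn from the pose commanded when the call began, along the tool's axes at that moment, turning the shorter way round; what a row does not reach only later rows make up. A row lasts 1/12 s, in which the tool goes at most 41.7 mm and 7.16 degrees, less where a joint would pass 70% of its speed; a pose out of reach is approached as far as the arm can. A call with a number of a shift or a turn outside -1 to 1 is refused whole. A call with a gripper value outside its range is refused whole. The fingers move at their own pace and stop on an object; the grip force is fixed at half the most. Time passes only in rows, so rows that repeat a pose let the fingers close. It gives the time, the measured TCP pose, the force, the opening and the grip force at its end, in the units of the state.
- state(): the state, without advancing time (a new reading comes with each control period).
- read_camera(name): name is "side" or "top" or "wrist"; returns (picture, depth): 420x560x3 uint8, red, green, blue; 420x560 float32, mm along the optical axis (not along the pixel's ray), 0 where there is no reading.
- get_calibration(name): a dict with "camera_matrix" (3x3 intrinsics, pixels), "D" ([k1, k2, p1, p2, k3] as OpenCV has them; the pictures are not rectified), "position" and "orientation" of the camera in the world; the wrist camera has in their place "hand_eye" (4x4, takes a point from camera to tool coordinates, whose origin is the TCP and whose axes are the flange's). Camera axes: x right, y up, looking along -z (the intrinsics and any distortion apply to the point x, -y, -z); pixel columns grow to the right and rows downward; lengths in mm; the calibration is good to about 2 mm. A picture is of the moment at which its call begins: read the wrist's pose just before it. get_calibration takes no time and is no camera call.
- job_done(): hands the job in; it is judged then, once.
The state is a dict: "t": time; "joints": joint angles; "qvel": joint speeds; "tau": joint torques, N m; "eef_pos": TCP position; "tcp_rot": TCP orientation; "ft_force": force on the tool from outside, world axes, zero at the start; "moment": the same for the moment, N m; "opening": opening from 0.0 (shut) to 1.0 (fully open); "grip_force": force on a finger pad.
Only numpy, scipy, OpenCV 4.12 (cv2) and the standard library are available. Lean on these libraries where they do the work, as an engineer would, in place of code of your own. Each camera call takes 0.05 s, during which the arm holds its last target. There are 200 camera calls.

## Working session

There is one attempt and no reset: what is moved stays moved. The work goes in short steps, Python scripts to look and compute and a tool call to move; the robot and the scene stay as the last step left them, time stands still between calls to the robot, and variables do not carry over. Pictures are saved under pics/ and viewed, at most 14 in all, crops included, and the job is handed in when it is done.

Besides the shell and the picture viewer there is one more tool, called after "Call:" by a JSON object that holds its "name" and its "arguments". arm_command: Moves the arm, as the interface text tells. Its arguments: {"type":"object","properties":{"rows":{"type":"array","items":{"type":"array","items":{"type":"array","items":{"type":"number","minimum":-1,"maximum":1}}}}},"required":["rows"]}

```bash
ls; mkdir -p pics
cat > h.py <<'E'
from cell import *
import numpy as np, cv2
from scipy.spatial.transform import Rotation as R
def mat(p,e):
    T=np.eye(4);T[:3,:3]=R.from_euler('xyz',e).as_matrix();T[:3,3]=p;return T
def cam(name):
    s=state();c=get_calibration(name)
    im,d=read_camera(name)
    if name=='wrist': T=mat(s['eef_pos'],s['tcp_rot'])@np.array(c['hand_eye'])
    else: T=mat(c['position'],c['orientation'])
    return im,d,np.array(c['camera_matrix']),np.array(c['D'],float),T
def cloud(d,K,D,T):
    h,w=d.shape
    u,v=np.meshgrid(np.arange(w),np.arange(h))
    n=cv2.undistortPoints(np.stack([u,v],-1).reshape(-1,1,2).astype(np.float64),K,D).reshape(h,w,2)
    P=np.stack([n[...,0]*d,-n[...,1]*d,-d],-1)
    W=P@T[:3,:3].T+T[:3,3]
    W[d<=0]=np.nan
    return W
def save(im,n): cv2.imwrite('pics/'+n,im[...,::-1])
E
python3 - <<'E'
from h import *
print(state())
for n in('top','side'):
    im,d,K,D,T=cam(n);save(im,n+'0.png');np.save(n+'0.npy',cloud(d,K,D,T));print(n,get_calibration(n)['position'],get_calibration(n)['orientation'],K.tolist())
print(get_calibration('wrist'))
E
```

```text
pics
{'t': 0.0, 'joints': array([-1.23861493e+00,  4.91558596e-01,  1.55950269e+00,  1.46503275e-05,
        1.09169839e+00, -1.05579917e-01]), 'qvel': array([ 6.73786143e-04,  1.37269714e-03,  2.41908201e-03, -3.45563946e-06,
       -6.07677594e-04, -5.99604506e-04]), 'tau': array([-6.50608454e-04, -6.12646222e+01, -2.58192211e+01,  6.92373002e-02,
        4.81883681e-02, -8.91082459e-05]), 'eef_pos': array([ 264.96231901, -566.00199608,  404.14388783]), 'tcp_rot': array([-3.14043349e+00, -1.35906443e-04,  4.37754478e-01]), 'ft_force': array([-0.03777356,  0.09740907, -0.07226753]), 'moment': array([-0.04751167, -0.00237456, -0.02225378]), 'grip_force': 0.0, 'opening': 1.0006020237247097}
top [ 265.86931482  -12.25038866 1523.01261409] [ 0.22192396  0.0032663  -1.53251726] [[485.24475963842895, 0.0, 280.1731293105655], [0.0, 485.24475963842895, 207.69093716555142], [0.0, 0.0, 1.0]]
side [  204.39489913 -1484.26837392  1269.24099364] [ 0.9337781   0.0172072  -0.27501474] [[494.79073169723534, 0.0, 271.9904153725538], [0.0, 494.79073169723534, 211.11742076108166], [0.0, 0.0, 1.0]]
{'camera_matrix': array([[296.98456693,   0.        , 284.62371561],
       [  0.        , 296.98456693, 209.8898108 ],
       [  0.        ,   0.        ,   1.        ]]), 'D': array([0.00013738, 0.        , 0.        , 0.        , 0.        ]), 'hand_eye': array([[ 3.97857828e-04,  9.69466610e-01,  2.45223030e-01,
         6.80461739e+01],
       [ 9.99999915e-01, -3.59833751e-04, -1.99862907e-04,
         6.88007916e-01],
       [-1.05520892e-04,  2.45223089e-01, -9.69466671e-01,
         2.11691223e+01],
       [ 0.00000000e+00,  0.00000000e+00,  0.00000000e+00,
         1.00000000e+00]])}
```

View pics/top0.png

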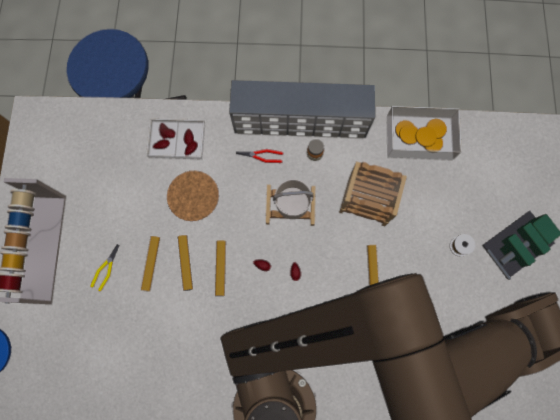

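View pics/side0.png

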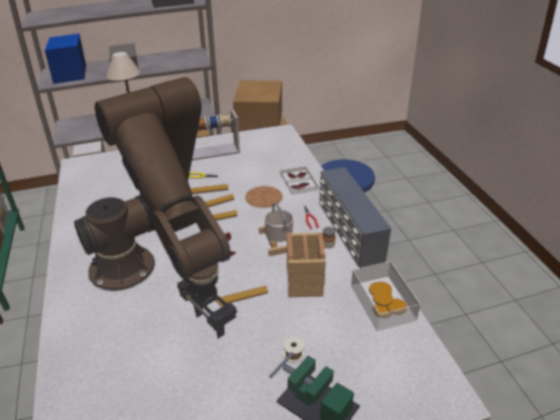

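Top view: pail on cradle at about (292,203), mat at (193,195), frame stack at (373,193), tubes at (150,263), (185,262), (221,267) and (373,265, partly under the arm), pliers at (105,268), cutters at (262,155), stones at (262,265) and (295,271), spool at (464,245). Side view agrees; I see no sixth tube.

```bash
cat >> h.py <<'E'
def rect(W,m):
    """min-area rect of the world xy of mask m: centre, (long, short), yaw of the long axis (deg)"""
    P=W[m];P=P[~np.isnan(P[:,0])]
    (c,s,a)=cv2.minAreaRect(P[:,:2].astype(np.float32))
    if s[0]<s[1]: s=s[::-1];a+=90
    return np.round(c,1),np.round(s,1),round((a+90)%180-90,1),np.round(np.percentile(P[:,2],[5,50,95]),1),len(P)
def blobs(W,m,n=40):
    k,l,st,_=cv2.connectedComponentsWithStats(m.astype(np.uint8))
    for i in range(1,k):
        if st[i,4]>n: print(st[i].tolist(),*rect(W,l==i))
E
python3 - <<'E'
from h import *
W=np.load('top0.npy');im=cv2.imread('pics/top0.png');H=cv2.cvtColor(im,cv2.COLOR_BGR2HSV)
z=W[...,2]
roi=np.zeros(z.shape,bool);roi[110:300,90:480]=1
print('table',np.nanmedian(z[320:340,60:200]))
print('brass');blobs(W,roi&(H[...,0]<28)&(H[...,0]>14)&(H[...,1]>140)&(z>12)&(z<35))
print('mat');blobs(W,roi&(H[...,0]<16)&(H[...,1]>90)&(z<10)&(z>-5),300)
print('high');
for lo,hi in((20,50),(50,85),(85,130),(130,160),(155,175),(165,175),(190,220),(218,228)): print(lo,hi);blobs(W,roi&(z>lo)&(z<hi),12)
E
```

```text
table 0.8720559465489259
brass
[426, 119, 20, 31, 331] [ 872.9 -498.4] [106.4  61.8] -2.3 [14.7 27.7 33.8] 331
[396, 121, 21, 23, 340] [ 874.9 -403.2] [84.7 64.2] 24.4 [14.8 28.4 34.2] 340
[142, 237, 17, 53, 413] [412.5 402.9] [164.6  25.5] -5.3 [19.8 28.2 33.9] 413
[178, 236, 14, 54, 425] [419.6 294.6] [166.5  26.7] 10.5 [21.  28.1 32.8] 425
[216, 241, 9, 54, 417] [407.8 184.4] [163.3  25.1] 1.5 [22.4 28.3 33.1] 417
[368, 246, 10, 39, 298] [ 433.2 -286.8] [117.6  25.2] 3.2 [22.  27.8 33.1] 298
mat
[167, 171, 51, 50, 1858] [638.3 292. ] [165.1 162.2] 48.1 [-1.   4.3  8.9] 1858
high
20 50
[393, 111, 65, 40, 353] [ 921.9 -483.8] [239.5 110.7] 57.9 [21.7 36.9 49.3] 353
[388, 113, 70, 46, 292] [ 815.2 -415.9] [263.5 120.6] 56.1 [21.6 34.3 48.5] 292
[146, 119, 59, 39, 468] [827.  360.5] [183.  131.8] 89.8 [20.6 25.4 32.5] 468
[398, 119, 49, 32, 911] [ 865.1 -455.7] [164.2 105.1] -80.8 [24.  32.6 46. ] 911
[234, 128, 134, 10, 510] [850.7 -50. ] [434.8  19.7] -89.7 [22.4 39.1 48.7] 510
[307, 148, 18, 12, 85] [784.8 -99.8] [55.3 30.1] 84.6 [22.9 39.5 48.8] 85
[266, 184, 20, 39, 272] [619.5  
[... 3631 characters left out ...]
[ 679.6 -235.9] [68.  64.5] -15.1 [165.3 167.8 173.6] 136
[385, 171, 15, 9, 44] [ 683.5 -319.8] [43.4 17.1] 77.7 [165.4 170.7 174.4] 44
[369, 174, 38, 27, 132] [ 657.4 -308.8] [95.3 74.5] 67.5 [165.3 167.2 171.2] 132
[346, 181, 8, 22, 58] [ 627.3 -194.6] [63.4 19.8] -0.1 [165.3 167.5 172.7] 58
[279, 191, 20, 5, 50] [614.6 -18.2] [54.4 10.1] -82.9 [167.8 171.8 174.7] 50
[299, 191, 10, 3, 20] [619.3 -61.6] [26.4  7.5] -85.7 [166.4 172.  174.2] 20
[356, 198, 12, 9, 42] [ 596.8 -229.4] [33.7 18.4] 79.0 [165.3 170.4 174.8] 42
[389, 201, 11, 14, 47] [ 584.2 -323. ] [41.1 21.5] -17.3 [165.5 167.  171.2] 47
[377, 205, 11, 8, 42] [ 580.3 -288.6] [27.8 16.2] 71.7 [166.  170.4 173.7] 42
190 220
218 228
```

Run:
```python
import cv2
im=cv2.imread('pics/top0.png')
cv2.imwrite('pics/c0.png',cv2.resize(im[140:300,240:420],None,fx=4,fy=4,interpolation=cv2.INTER_CUBIC)[:600])
```

```text
(no output)
```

View pics/c0.png

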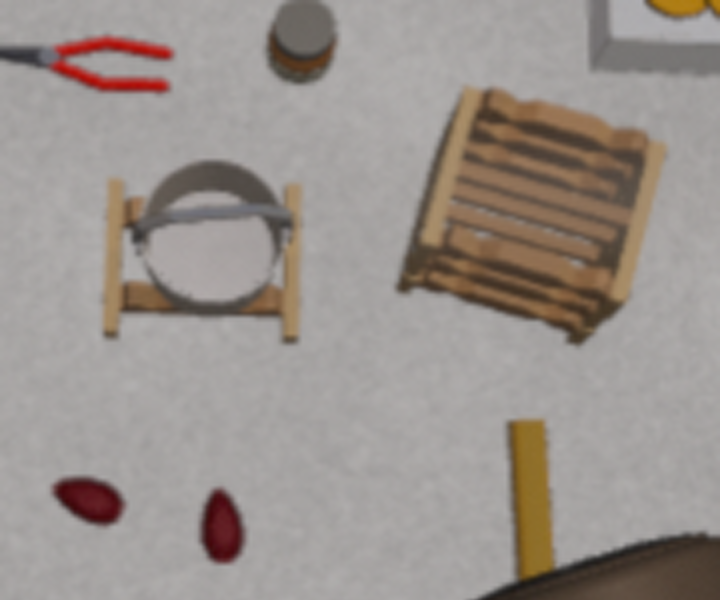

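```bash
cat > plan.py <<'E'
from h import *
def plan(wps, start=None):
    """wps: (x,y,z,yaw_deg) TCP targets, tool down; prints per call the 6 numbers and rows needed"""
    if start is None:
        s=state(); start=[*s['eef_pos'],np.degrees(s['tcp_rot'][2])]
        print('t',round(s['t'],2),'from',np.round(start,1),'rpy',np.round(s['tcp_rot'],4),'f',np.round(s['ft_force'],1),'op',round(s['opening'],3),'grip',round(s['grip_force'],1))
    p=np.array(start,float)
    for w in wps:
        w=np.array(w,float)
        dpsi=(w[3]-p[3]+180)%360-180
        N=1
        while True:
            q=p.copy();out=[];ok=True
            step=np.append((w[:3]-p[:3])/N,dpsi/N)
            for _ in range(N):
                a=np.radians(q[3]);x=np.array([np.cos(a),np.sin(a)]);y=np.array([np.sin(a),-np.cos(a)])
                v=np.array([x@step[:2],y@step[:2],-step[2]])/150
                rows=max(np.linalg.norm(step[:3])/41.7,abs(step[3])/7.16)
                if abs(v).max()>1 or rows>10: ok=False
                out.append((np.round(v,3),round(-step[3]/360,4),round(rows,1)));q=q+step
            if ok: break
            N+=1
        print('->',np.round(w,1).tolist())
        for v,t,r in out: print('   [%.3f,%.3f,%.3f,0,0,%.4f] rows %.1f'%(*v,t,r))
        p=w
E
python3 -c "
from plan import *
plan([(450,-250,405,80),(580,-32,420,98)])"
```

```text
t 0.1 from [ 265.  -566.   404.2   25.1] rpy [-3.1406e+00 -1.0000e-04  4.3780e-01] f [ 0.6  0.9 -0.4] op 1.0 grip 0.0
-> [450.0, -250.0, 405.0, 80.0]
   [0.670,-0.462,-0.002,0,0,-0.0508] rows 2.9
   [0.781,-0.228,-0.002,0,0,-0.0508] rows 2.9
   [0.813,0.029,-0.002,0,0,-0.0508] rows 2.9
-> [580.0, -32.0, 420.0, 98.0]
   [0.791,0.301,-0.050,0,0,-0.0250] rows 3.0
   [0.734,0.421,-0.050,0,0,-0.0250] rows 3.0
```

Call:
{"name": "arm_command", "arguments": {"rows": [[[0.67, -0.462, 0, 0, 0, -0.0508, 1], [0.67, -0.462, 0, 0, 0, -0.0508, 1], [0.67, -0.462, 0, 0, 0, -0.0508, 1], [0.67, -0.462, 0, 0, 0, -0.0508, 1]]]}}

```text
t: 0.43
eef_pos: [328.8, -456.1, 404.7]
tcp_rot: [-3.14, -0.001, 0.765]
ft_force: [-0.2, -1.3, -0.2]
opening: 1.0
grip_force: 0.0
```

Call:
{"name": "arm_command", "arguments": {"rows": [[[0.781, -0.228, 0, 0, 0, -0.0508, 1], [0.781, -0.228, 0, 0, 0, -0.0508, 1], [0.781, -0.228, 0, 0, 0, -0.0508, 1]]]}}

```text
t: 0.68
eef_pos: [388.7, -354.0, 404.5]
tcp_rot: [-3.141, -0.0, 1.082]
ft_force: [-0.0, -0.0, 0.3]
opening: 0.997
grip_force: 0.0
```

Call:
{"name": "arm_command", "arguments": {"rows": [[[0.813, 0.029, 0, 0, 0, -0.0508, 1], [0.813, 0.029, 0, 0, 0, -0.0508, 1], [0.813, 0.029, 0, 0, 0, -0.0508, 1]]]}}

```text
t: 0.93
eef_pos: [450.7, -248.2, 404.7]
tcp_rot: [-3.141, -0.0, 1.402]
ft_force: [1.1, -0.4, -0.7]
opening: 1.001
grip_force: 0.0
```

Call:
{"name": "arm_command", "arguments": {"rows": [[[0.791, 0.301, -0.05, 0, 0, -0.025, 1], [0.791, 0.301, -0.05, 0, 0, -0.025, 1], [0.791, 0.301, -0.05, 0, 0, -0.025, 1]]]}}

```text
t: 1.18
eef_pos: [514.8, -141.3, 412.1]
tcp_rot: [-3.141, 0.0, 1.554]
ft_force: [0.9, 0.1, -0.2]
opening: 1.0
grip_force: 0.0
```

Call:
{"name": "arm_command", "arguments": {"rows": [[[0.734, 0.421, -0.05, 0, 0, -0.025, 1], [0.734, 0.421, -0.05, 0, 0, -0.025, 1], [0.734, 0.421, -0.05, 0, 0, -0.025, 1], [0.734, 0.421, -0.05, 0, 0, -0.025, 1], [0.734, 0.421, -0.05, 0, 0, -0.025, 1]]]}}

```text
t: 1.6
eef_pos: [579.9, -32.3, 419.1]
tcp_rot: [-3.141, -0.0, 1.713]
ft_force: [-0.7, -0.1, -0.8]
opening: 1.002
grip_force: 0.0
```

Run:
```python
from h import *
for n in('wrist','top'):
    im,d,K,D,T=cam(n);save(im,n+'1.png');W=cloud(d,K,D,T);np.save(n+'1.npy',W)
    H=cv2.cvtColor(im[...,::-1].copy(),cv2.COLOR_BGR2HSV);z=W[...,2]
    print(n,'brass');blobs(W,(H[...,0]<28)&(H[...,0]>14)&(H[...,1]>140)&(z>5)&(z<40)&(W[...,0]<640),80)
    if n=='wrist':
        print('table',np.nanmedian(z[380:,50:100]))
        print('boards');blobs(W,(H[...,1]>40)&(z>24)&(z<36),100)
        print('bail');blobs(W,(z>160)&(z<178)&(W[...,1]>-150),30)
```

```text
wrist brass
table 356.00004806377984
boards
[274, 121, 103, 26, 1159] [617.8  41.6] [124.   17.5] 0.3 [27.5 28.8 30.5] 1159
[285, 151, 17, 13, 140] [583.6  10.4] [19.5 14.3] 8.1 [28.9 32.1 35.5] 140
[260, 232, 16, 11, 116] [566.8 -97.5] [19.9 12.8] -0.1 [27.3 28.8 29.8] 116
[284, 300, 81, 27, 327] [ 661.4 -196.9] [122.9   8. ] -11.9 [24.6 30.1 35.5] 327
bail
[322, 169, 19, 102, 1224] [617.5 -29.5] [87.8 10.3] -83.0 [163.3 171.5 173.3] 1224
top brass
[143, 237, 16, 48, 332] [420.2 401.6] [149.7  24.7] -5.5 [20.4 28.3 34.7] 332
[178, 236, 13, 40, 324] [440.3 298.6] [125.2  26.2] 10.8 [22.2 28.4 34.2] 324
[216, 241, 9, 44, 340] [422.9 184.3] [133.1  24.9] 1.5 [22.9 28.8 34.6] 340
[368, 246, 11, 54, 433] [ 410.5 -287.9] [163.7  26.5] 3.7 [22.1 28.2 34.6] 433
```

View pics/wrist1.png

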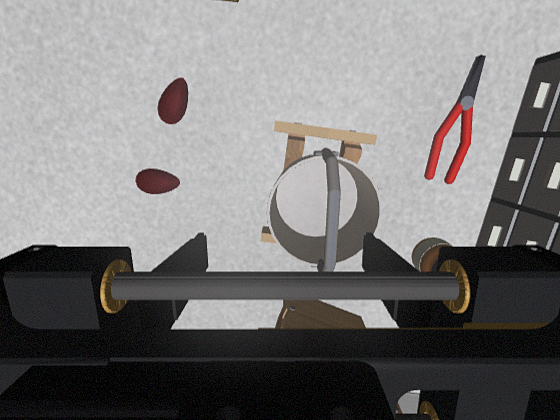

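View pics/top1.png

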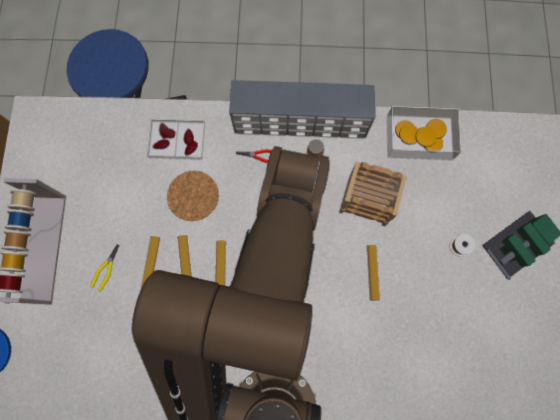

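Wrist view: pail on the cradle with bail spanning (328,150)-(325,270), cradle left board at (325,131); stones at left, cutters at right. Top view: bench under the former arm position is clear, so exactly four tubes → two frames needed.

```bash
python3 -c "
from plan import *
plan([(617.5,-31,400,97),(617.5,-31,340,97),(617.5,-31,430,97),(638,292,420,97),(638,292,301,97),(638,292,420,97)])"
```

```text
t 1.7 from [579.  -34.5 419.2  98. ] rpy [-3.1407e+00  1.0000e-04  1.7096e+00] f [-0.1 -0.7 -0.6] op 1.001 grip 0.0
-> [617.5, -31.0, 400.0, 97.0]
   [-0.013,0.257,0.128,0,0,0.0026] rows 1.0
-> [617.5, -31.0, 340.0, 97.0]
   [0.000,0.000,0.400,0,0,-0.0000] rows 1.4
-> [617.5, -31.0, 430.0, 97.0]
   [0.000,0.000,-0.600,0,0,-0.0000] rows 2.2
-> [638.0, 292.0, 420.0, 97.0]
   [0.707,0.133,0.022,0,0,-0.0000] rows 2.6
   [0.707,0.133,0.022,0,0,-0.0000] rows 2.6
   [0.707,0.133,0.022,0,0,-0.0000] rows 2.6
-> [638.0, 292.0, 301.0, 97.0]
   [0.000,0.000,0.793,0,0,-0.0000] rows 2.9
-> [638.0, 292.0, 420.0, 97.0]
   [0.000,0.000,-0.793,0,0,-0.0000] rows 2.9
```

Call:
{"name": "arm_command", "arguments": {"rows": [[[-0.013, 0.257, 0.128, 0, 0, 0.0026, 1], [-0.013, 0.257, 0.128, 0, 0, 0.0026, 1], [-0.013, 0.257, 0.128, 0, 0, 0.0026, 1], [-0.013, 0.257, 0.128, 0, 0, 0.0026, 1], [-0.013, 0.257, 0.128, 0, 0, 0.0026, 1], [-0.013, 0.257, 0.128, 0, 0, 0.0026, 1]]]}}

```text
t: 2.2
eef_pos: [617.0, -31.3, 401.2]
tcp_rot: [3.141, 0.0, 1.692]
ft_force: [0.5, 0.8, -0.0]
opening: 1.001
grip_force: 0.0
```

Call:
{"name": "arm_command", "arguments": {"rows": [[[0, 0, 0.1, 0, 0, 0, 1], [0, 0, 0.2, 0, 0, 0, 1], [0, 0, 0.3, 0, 0, 0, 1], [0, 0, 0.4, 0, 0, 0, 1], [0, 0, 0.4, 0, 0, 0, 1], [0, 0, 0.4, 0, 0, 0, -1], [0, 0, 0.4, 0, 0, 0, -1], [0, 0, 0.4, 0, 0, 0, -1], [0, 0, 0.4, 0, 0, 0, -1], [0, 0, 0.4, 0, 0, 0, -1]]]}}

```text
t: 3.03
eef_pos: [617.7, -30.7, 341.1]
tcp_rot: [3.141, 0.0, 1.693]
ft_force: [0.7, -0.2, -0.1]
opening: 0.704
grip_force: 0.0
```

Call:
{"name": "arm_command", "arguments": {"rows": [[[0, 0, 0, 0, 0, 0, -1], [0, 0, 0, 0, 0, 0, -1], [0, 0, 0, 0, 0, 0, -1], [0, 0, 0, 0, 0, 0, -1]]]}}

```text
t: 3.37
eef_pos: [617.7, -30.7, 340.4]
tcp_rot: [3.142, 0.0, 1.693]
ft_force: [0.9, 0.3, -0.2]
opening: 0.424
grip_force: 0.0
```

Call:
{"name": "arm_command", "arguments": {"rows": [[[0, 0, 0, 0, 0, 0, -1], [0, 0, 0, 0, 0, 0, -1], [0, 0, 0, 0, 0, 0, -1], [0, 0, 0, 0, 0, 0, -1], [0, 0, 0, 0, 0, 0, -1], [0, 0, 0, 0, 0, 0, -1], [0, 0, 0, 0, 0, 0, -1], [0, 0, 0, 0, 0, 0, -1]]]}}

```text
t: 4.03
eef_pos: [617.7, -30.7, 340.4]
tcp_rot: [3.141, 0.0, 1.693]
ft_force: [0.8, 0.7, -0.8]
opening: 0.098
grip_force: 30.0
```

Call:
{"name": "arm_command", "arguments": {"rows": [[[0, 0, -0.1, 0, 0, 0, -1], [0, 0, -0.2, 0, 0, 0, -1], [0, 0, -0.3, 0, 0, 0, -1], [0, 0, -0.4, 0, 0, 0, -1], [0, 0, -0.5, 0, 0, 0, -1], [0, 0, -0.6, 0, 0, 0, -1], [0, 0, -0.6, 0, 0, 0, -1]]]}}

```text
t: 4.62
eef_pos: [617.7, -30.7, 432.8]
tcp_rot: [3.138, 0.001, 1.693]
ft_force: [1.0, -0.6, -2.9]
opening: 0.097
grip_force: 30.0
```

Call:
{"name": "arm_command", "arguments": {"rows": [[[0.15, 0.03, 0, 0, 0, 0, -1], [0.3, 0.06, 0, 0, 0, 0, -1], [0.5, 0.1, 0.01, 0, 0, 0, -1], [0.7, 0.13, 0.02, 0, 0, 0, -1]]]}}

```text
t: 4.95
eef_pos: [624.2, 76.7, 426.1]
tcp_rot: [-3.14, -0.0, 1.692]
ft_force: [0.6, -0.5, -2.4]
opening: 0.096
grip_force: 30.0
```

Call:
{"name": "arm_command", "arguments": {"rows": [[[0.2, 0.04, 0.005, 0, 0, 0, -1], [0.4, 0.08, 0.01, 0, 0, 0, -1], [0.6, 0.12, 0.015, 0, 0, 0, -1], [0.7, 0.133, 0.02, 0, 0, 0, -1]]]}}

```text
t: 5.28
eef_pos: [631.0, 185.5, 422.9]
tcp_rot: [-3.14, -0.001, 1.695]
ft_force: [-0.5, 1.0, -2.8]
opening: 0.093
grip_force: 30.0
```

Call:
{"name": "arm_command", "arguments": {"rows": [[[0.2, 0.04, 0.005, 0, 0, 0, -1], [0.4, 0.08, 0.01, 0, 0, 0, -1], [0.55, 0.1, 0.015, 0, 0, 0, -1], [0.65, 0.12, 0.02, 0, 0, 0, -1], [0.715, 0.133, 0.02, 0, 0, 0, -1], [0.715, 0.133, 0.02, 0, 0, 0, -1], [0.715, 0.133, 0.02, 0, 0, 0, -1]]]}}

```text
t: 5.87
eef_pos: [638.0, 290.9, 420.9]
tcp_rot: [-3.141, 0.001, 1.693]
ft_force: [-0.3, -0.1, -2.7]
opening: 0.093
grip_force: 30.0
```

Run:
```python
from plan import *
im,d,K,D,T=cam('top');W=cloud(d,K,D,T);z=W[...,2];save(im,'top2.png')
H=cv2.cvtColor(im[...,::-1].copy(),cv2.COLOR_BGR2HSV)
print('cradle?');blobs(W,(H[...,1]>40)&(z>20)&(z<60)&(abs(W[...,0]-617)<90)&(abs(W[...,1]+30)<100),60)
blobs(W,(H[...,1]>40)&(z>26)&(z<34)&(abs(W[...,0]-617)<90)&(abs(W[...,1]+30)<100),20)
plan([(638,292,301,97)])
```

```text
cradle?
[266, 184, 50, 41, 915] [616.5 -26.2] [154.4 124.9] 89.3 [24.5 34.6 47.2] 915
[266, 185, 7, 38, 137] [615.5  41.6] [121.3  17.3] 0.1 [26.6 30.  33. ] 137
[309, 186, 7, 39, 118] [615.4 -93.4] [124.5  18. ] -0.4 [26.9 30.2 33.6] 118
[274, 210, 8, 8, 23] [582.   13.2] [24.  15.8] -14.5 [26.1 30.3 33.2] 23
t 5.92 from [638.1 290.4 421.1  97. ] rpy [-3.1412e+00  6.0000e-04  1.6926e+00] f [-0.2  0.2 -3.8] op 0.093 grip 30.0
-> [638.0, 292.0, 301.0, 97.0]
   [0.011,0.001,0.801,0,0,-0.0001] rows 2.9
```

Call:
{"name": "arm_command", "arguments": {"rows": [[[0, 0, 0.2, 0, 0, 0, -1], [0, 0, 0.4, 0, 0, 0, -1], [0, 0, 0.55, 0, 0, 0, -1], [0, 0, 0.65, 0, 0, 0, -1], [0, 0, 0.72, 0, 0, 0, -1], [0, 0, 0.76, 0, 0, 0, -1], [0, 0, 0.79, 0, 0, 0, -1], [0, 0, 0.8, 0, 0, 0, -1], [0, 0, 0.8, 0, 0, 0, -1], [0, 0, 0.8, 0, 0, 0, -1]]]}}

```text
t: 6.75
eef_pos: [638.0, 291.4, 302.2]
tcp_rot: [3.14, -0.0, 1.693]
ft_force: [0.5, 1.2, -3.4]
opening: 0.096
grip_force: 30.0
```

Call:
{"name": "arm_command", "arguments": {"rows": [[[0, 0, 0, 0, 0, 0, -0.1], [0, 0, 0, 0, 0, 0, -0.1], [0, 0, 0, 0, 0, 0, -0.1], [0, 0, 0, 0, 0, 0, -0.1], [0, 0, 0, 0, 0, 0, -0.1], [0, 0, 0, 0, 0, 0, -0.1], [0, 0, 0, 0, 0, 0, -0.1], [0, 0, 0, 0, 0, 0, -0.1]]]}}

```text
t: 7.42
eef_pos: [637.9, 291.5, 301.4]
tcp_rot: [-3.142, 0.0, 1.693]
ft_force: [0.4, 0.5, -0.1]
opening: 0.451
grip_force: 0.0
```

Call:
{"name": "arm_command", "arguments": {"rows": [[[0, 0, -0.1, 0, 0, 0, -0.1], [0, 0, -0.2, 0, 0, 0, -0.1], [0, 0, -0.4, 0, 0, 0, -0.1], [0, 0, -0.6, 0, 0, 0, 0.1], [0, 0, -0.8, 0, 0, 0, 0.1], [0, 0, -0.8, 0, 0, 0, 0.1]]]}}

```text
t: 7.92
eef_pos: [638.0, 291.5, 428.0]
tcp_rot: [3.133, -0.002, 1.693]
ft_force: [0.9, -0.7, 1.0]
opening: 0.54
grip_force: 0.0
```

Run:
```python
from plan import *
im,d,K,D,T=cam('side');save(im[100:320,130:430],'side3.png')
plan([(560,120,420,90),(540,80,420,90)])
```

```text
t 7.97 from [637.8 291.5 424.9  97. ] rpy [ 3.1359e+00 -1.1000e-03  1.6932e+00] f [ 1.  -0.3 -0.5] op 0.548 grip 0.0
-> [560.0, 120.0, 420.0, 90.0]
   [-0.536,-0.327,0.016,0,0,0.0097] rows 2.3
   [-0.555,-0.294,0.016,0,0,0.0097] rows 2.3
-> [540.0, 80.0, 420.0, 90.0]
   [-0.267,-0.133,-0.000,0,0,-0.0000] rows 1.1
```

View pics/side3.png

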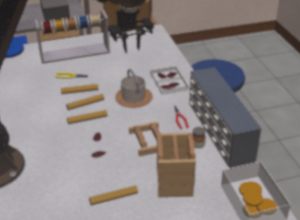

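Pail stands on the mat at (132,88) of the crop. Now measure the cradle from close by.

Run:
```python
from plan import *
plan([(617,-100,420,90)])
```

```text
t 7.97 from [637.8 291.5 424.9  97. ] rpy [ 3.1359e+00 -1.1000e-03  1.6932e+00] f [ 1.  -0.3 -0.5] op 0.548 grip 0.0
-> [617.0, -100.0, 420.0, 90.0]
   [-0.858,-0.152,0.011,0,0,0.0065] rows 3.1
   [-0.863,-0.117,0.011,0,0,0.0065] rows 3.1
   [-0.867,-0.082,0.011,0,0,0.0065] rows 3.1
```

Call:
{"name": "arm_command", "arguments": {"rows": [[[-0.3, -0.05, 0.01, 0, 0, 0.0065, 0.1], [-0.6, -0.1, 0.01, 0, 0, 0.0065, 0.1], [-0.858, -0.152, 0.01, 0, 0, 0.0065, 0.1], [-0.858, -0.152, 0.01, 0, 0, 0.0065, 0.1]]]}}

```text
t: 8.3
eef_pos: [630.7, 155.9, 418.7]
tcp_rot: [-3.139, 0.001, 1.649]
ft_force: [0.7, 0.1, 0.1]
opening: 0.55
grip_force: 0.0
```

Call:
{"name": "arm_command", "arguments": {"rows": [[[-0.863, -0.117, 0.01, 0, 0, 0.0065, 0.1], [-0.863, -0.117, 0.01, 0, 0, 0.0065, 0.1], [-0.863, -0.117, 0.01, 0, 0, 0.0065, 0.1], [-0.863, -0.117, 0.01, 0, 0, 0.0065, 0.1]]]}}

```text
t: 8.63
eef_pos: [623.7, 25.5, 417.2]
tcp_rot: [-3.14, 0.001, 1.608]
ft_force: [-0.0, -0.7, 0.8]
opening: 0.551
grip_force: 0.0
```

Call:
{"name": "arm_command", "arguments": {"rows": [[[-0.867, -0.082, 0.01, 0, 0, 0.0065, 0.1], [-0.867, -0.082, 0.01, 0, 0, 0.0065, 0.1], [-0.867, -0.082, 0.01, 0, 0, 0.0065, 0.1], [-0.867, -0.082, 0.01, 0, 0, 0.0065, 0.1], [-0.867, -0.082, 0.01, 0, 0, 0.0065, 0.1], [-0.867, -0.082, 0.01, 0, 0, 0.0065, 0.1], [-0.867, -0.082, 0.01, 0, 0, 0.0065, 0.1], [-0.867, -0.082, 0.01, 0, 0, 0.0065, 0.1]]]}}

```text
t: 9.3
eef_pos: [617.2, -98.4, 416.7]
tcp_rot: [-3.141, -0.0, 1.572]
ft_force: [0.2, 0.8, -0.4]
opening: 0.549
grip_force: 0.0
```

Run:
```python
from plan import *
im,d,K,D,T=cam('wrist');W=cloud(d,K,D,T);z=W[...,2];save(im,'wrist4.png');np.save('wrist4.npy',W)
H=cv2.cvtColor(im[...,::-1].copy(),cv2.COLOR_BGR2HSV)
print('table',np.nanmedian(z[:60,:60]))
n=(abs(W[...,0]-617)<90)&(abs(W[...,1]+30)<100)&(H[...,1]>40)
blobs(W,n&(z>15)&(z<60),60)
print('boards');blobs(W,n&(z>26)&(z<33),60)
print('ridges');blobs(W,n&(z>40)&(z<48),60)
print('mid',*rect(W,n&(z>40)&(z<48)))
plan([(410,-288,300,183.5)])
```

```text
table -1.4295741654784138
[231, 61, 110, 134, 6475] [618.  -26.5] [153.8 123.9] -89.6 [26.9 32.9 43.6] 6475
boards
[231, 61, 110, 15, 1346] [617.6  42.5] [123.9  15.7] 0.4 [27.4 28.8 30.2] 1346
[248, 93, 18, 20, 152] [584.    5.6] [21.6 19.9] -89.3 [27.9 30.8 32.7] 152
[307, 94, 17, 10, 132] [651.9   9.9] [18.8 10. ] 1.0 [28.4 31.  32.8] 132
[250, 156, 17, 11, 126] [584.4 -61.6] [19.8 12. ] -0.0 [28.5 30.9 32.8] 126
[306, 157, 17, 10, 114] [652.5 -62. ] [19.6 10.8] 0.3 [28.6 30.9 32.8] 114
[237, 182, 99, 13, 1069] [618.6 -95.1] [123.4  16.2] 0.1 [27.5 28.7 30.1] 1069
ridges
[246, 76, 19, 13, 194] [584.  26.] [20.3 11.7] -4.9 [40.2 42.4 44.2] 194
[307, 76, 19, 12, 201] [651.6  26.8] [19.9 11.5] 0.3 [40.6 42.5 43.9] 201
[247, 108, 19, 46, 771] [584.1 -26.4] [50.4 20. ] -89.6 [40.8 42.6 44.1] 771
[307, 108, 18, 46, 776] [652.3 -26.3] [50.5 19.8] -88.8 [41.  42.7 44. ] 776
[250, 171, 17, 11, 153] [585.  -78.7] [19.1 11.9] -0.4 [40.6 42.5 44.2] 153
[306, 171, 17, 11, 163] [652.1 -78.6] [19.5 12. ] -0.1 [40.4 42.5 44. ] 163
mid [618.2 -26.2] [117.1  88.2] -89.8 [40.7 42.6 44. ] 2258
t 9.35 from [617.2 -98.5 416.8  90.1] rpy [-3.1414e+00 -1.0000e-04  1.5724e+00] f [-0.3  0.3 -0.3] op 0.548 grip 0.0
-> [410.0, -288.0, 300.0, 183.5]
   [-0.631,-0.692,0.389,0,0,-0.1297] rows 6.5
   [0.071,-0.933,0.389,0,0,-0.1297] rows 6.5
```

View pics/wrist4.png

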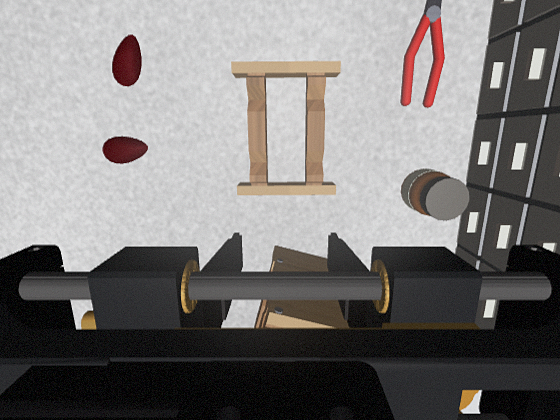

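Cradle clear view: left board (286,68), right board (286,188), so its centre is at about (618,-26.3), yaw ≈ 0.4°.

Call:
{"name": "arm_command", "arguments": {"rows": [[[-0.1, -0.11, 0.06, 0, 0, -0.02, 1], [-0.2, -0.22, 0.12, 0, 0, -0.04, 1], [-0.3, -0.33, 0.19, 0, 0, -0.06, 1], [-0.4, -0.44, 0.25, 0, 0, -0.08, 1], [-0.5, -0.55, 0.31, 0, 0, -0.1, 1], [-0.631, -0.692, 0.389, 0, 0, -0.13, 1], [-0.631, -0.692, 0.389, 0, 0, -0.13, 1]]]}}

```text
t: 9.93
eef_pos: [510.9, -195.6, 356.9]
tcp_rot: [-3.14, -0.003, 2.394]
ft_force: [0.7, -0.3, 0.2]
opening: 0.968
grip_force: 0.0
```

Call:
{"name": "arm_command", "arguments": {"rows": [[[0.01, -0.13, 0.06, 0, 0, -0.02, 1], [0.02, -0.26, 0.12, 0, 0, -0.04, 1], [0.03, -0.4, 0.18, 0, 0, -0.06, 1], [0.04, -0.55, 0.25, 0, 0, -0.08, 1], [0.05, -0.7, 0.31, 0, 0, -0.1, 1], [0.071, -0.93, 0.389, 0, 0, -0.1297, 1], [0.071, -0.93, 0.389, 0, 0, -0.1297, 1], [0.071, -0.93, 0.389, 0, 0, -0.1297, 1], [0.071, -0.93, 0.389, 0, 0, -0.1297, 1]]]}}

```text
t: 10.68
eef_pos: [410.4, -288.6, 300.4]
tcp_rot: [-3.141, 0.0, -3.083]
ft_force: [-0.2, 0.7, -0.2]
opening: 1.0
grip_force: 0.0
```

Run:
```python
from plan import *
plan([(410,-288,195,183.5),(410,-288,330,183.5),(618,-62.3,330,180.4),(618,-62.3,232,180.4)])
```

```text
t 10.68 from [ 410.4 -288.6  300.4 -176.7] rpy [-3.1414e+00  3.0000e-04 -3.0832e+00] f [-0.2  0.7 -0.2] op 1.0 grip 0.0
-> [410.0, -288.0, 195.0, 183.5]
   [0.002,0.004,0.703,0,0,-0.0004] rows 2.5
-> [410.0, -288.0, 330.0, 183.5]
   [0.000,0.000,-0.900,0,0,-0.0000] rows 3.2
-> [618.0, -62.3, 330.0, 180.4]
   [-0.738,0.709,-0.000,0,0,0.0043] rows 3.7
   [-0.719,0.728,-0.000,0,0,0.0043] rows 3.7
-> [618.0, -62.3, 232.0, 180.4]
   [0.000,0.000,0.653,0,0,-0.0000] rows 2.4
```

Call:
{"name": "arm_command", "arguments": {"rows": [[[0, 0, 0.2, 0, 0, 0, 1], [0, 0, 0.4, 0, 0, 0, 1], [0, 0, 0.55, 0, 0, 0, 1], [0, 0, 0.65, 0, 0, 0, 1], [0, 0, 0.7, 0, 0, 0, 1], [0, 0, 0.7, 0, 0, 0, 1], [0, 0, 0.7, 0, 0, 0, -1], [0, 0, 0.7, 0, 0, 0, -1], [0, 0, 0.7, 0, 0, 0, -1], [0, 0, 0.7, 0, 0, 0, -1]]]}}

```text
t: 11.52
eef_pos: [410.1, -289.0, 196.1]
tcp_rot: [-3.14, 0.001, -3.081]
ft_force: [-0.6, 0.2, 0.0]
opening: 0.777
grip_force: 0.0
```

Call:
{"name": "arm_command", "arguments": {"rows": [[[0, 0, 0, 0, 0, 0, -1], [0, 0, 0, 0, 0, 0, -1], [0, 0, 0, 0, 0, 0, -1], [0, 0, 0, 0, 0, 0, -1], [0, 0, 0, 0, 0, 0, -1], [0, 0, 0, 0, 0, 0, -1], [0, 0, 0, 0, 0, 0, -1], [0, 0, 0, 0, 0, 0, -1], [0, 0, 0, 0, 0, 0, -1], [0, 0, 0, 0, 0, 0, -1]]]}}

```text
t: 12.35
eef_pos: [410.0, -289.0, 195.2]
tcp_rot: [-3.141, 0.0, -3.081]
ft_force: [0.2, -0.2, -0.7]
opening: 0.311
grip_force: 30.0
```

Call:
{"name": "arm_command", "arguments": {"rows": [[[0, 0, -0.1, 0, 0, 0, -1], [0, 0, -0.2, 0, 0, 0, -1], [0, 0, -0.4, 0, 0, 0, -1], [0, 0, -0.6, 0, 0, 0, -1], [0, 0, -0.8, 0, 0, 0, -1], [0, 0, -1, 0, 0, 0, -1], [0, 0, -1, 0, 0, 0, -1]]]}}

```text
t: 12.93
eef_pos: [410.3, -289.1, 349.9]
tcp_rot: [-3.136, 0.005, -3.081]
ft_force: [0.0, -0.5, -2.0]
opening: 0.308
grip_force: 30.0
```

Call:
{"name": "arm_command", "arguments": {"rows": [[[0, 0, -0.18, 0, 0, 0, -1], [0, 0, -0.36, 0, 0, 0, -1], [-0.15, 0.14, -0.36, 0, 0, 0.0043, -1], [-0.3, 0.28, -0.36, 0, 0, 0.0043, -1], [-0.45, 0.43, -0.36, 0, 0, 0.0043, -1], [-0.6, 0.58, -0.36, 0, 0, 0.0043, -1], [-0.738, 0.709, -0.36, 0, 0, 0.0043, -1], [-0.738, 0.709, -0.36, 0, 0, 0.0043, -1]]]}}

```text
t: 13.6
eef_pos: [516.2, -173.1, 398.0]
tcp_rot: [3.14, -0.0, -3.105]
ft_force: [-0.8, 0.1, -3.2]
opening: 0.312
grip_force: 30.0
```

Call:
{"name": "arm_command", "arguments": {"rows": [[[-0.15, 0.15, 0, 0, 0, 0.0043, -1], [-0.3, 0.3, 0, 0, 0, 0.0043, -1], [-0.45, 0.45, 0, 0, 0, 0.0043, -1], [-0.6, 0.6, 0, 0, 0, 0.0043, -1], [-0.72, 0.728, 0, 0, 0, 0.0043, -1], [-0.72, 0.728, 0, 0, 0, 0.0043, -1], [-0.72, 0.728, 0, 0, 0, 0.0043, -1], [-0.72, 0.728, 0, 0, 0, 0.0043, -1]]]}}

```text
t: 14.27
eef_pos: [617.9, -63.7, 398.2]
tcp_rot: [3.141, -0.002, -3.135]
ft_force: [0.4, -0.3, -3.2]
opening: 0.31
grip_force: 30.0
```

Run:
```python
from plan import *
plan([(618,-62.3,255,180.4),(618,-62.3,232,180.4)])
im,d,K,D,T=cam('wrist');W=cloud(d,K,D,T);z=W[...,2];save(im,'wrist5.png')
H=cv2.cvtColor(im[...,::-1].copy(),cv2.COLOR_BGR2HSV)
blobs(W,(H[...,0]<28)&(H[...,0]>14)&(H[...,1]>140)&(z>180),80)
```

```text
t 14.27 from [ 617.9  -63.7  398.2 -179.6] rpy [ 3.1415e+00 -1.9000e-03 -3.1346e+00] f [ 0.4 -0.3 -3.2] op 0.31 grip 30.0
-> [618.0, -62.3, 255.0, 180.4]
   [-0.001,0.009,0.954,0,0,-0.0000] rows 3.4
-> [618.0, -62.3, 232.0, 180.4]
   [0.000,0.000,0.153,0,0,-0.0000] rows 0.6
[275, 198, 36, 74, 713] [601.  -59.8] [43.4 19.2] -1.2 [225.1 229.  231.6] 713
[259, 238, 19, 34, 185] [605.3 -74.3] [34.8 10.3] 2.7 [223.  226.2 230.7] 185
[224, 293, 10, 20, 81] [594.1 -80.6] [8.7 1.4] 1.7 [300.2 305.2 306.4] 81
[336, 295, 11, 18, 90] [594.7 -49. ] [9.8 1.3] 0.6 [299.7 304.7 306.2] 90
[260, 300, 49, 30, 1152] [625.1 -64.9] [67.9 29.1] 0.2 [223.  229.9 310.2] 1152
[357, 323, 38, 7, 115] [595.8 -42.7] [11.7  4.1] 70.9 [308.9 310.2 311.5] 115
```

View pics/wrist5.png

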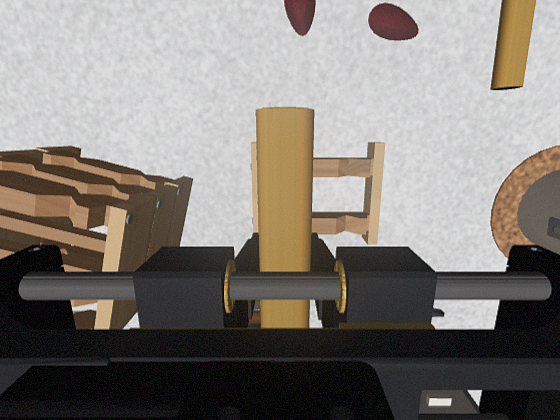

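Wrist view: tube held centrally (column 285, near end at row 108), over the cradle at (318,190); good.

Call:
{"name": "arm_command", "arguments": {"rows": [[[0, 0.009, 0.2, 0, 0, 0, -1], [0, 0.009, 0.4, 0, 0, 0, -1], [0, 0.009, 0.6, 0, 0, 0, -1], [0, 0.009, 0.75, 0, 0, 0, -1], [0, 0.009, 0.87, 0, 0, 0, -1], [0, 0.009, 0.94, 0, 0, 0, -1], [0, 0.009, 0.96, 0, 0, 0, -1], [0, 0.009, 0.96, 0, 0, 0, -1], [0, 0.009, 0.96, 0, 0, 0, -1]]]}}

```text
t: 15.07
eef_pos: [618.4, -62.4, 256.2]
tcp_rot: [-3.141, 0.001, -3.135]
ft_force: [1.0, 0.1, -2.5]
opening: 0.308
grip_force: 30.0
```

Call:
{"name": "arm_command", "arguments": {"rows": [[[0, 0, 0.05, 0, 0, 0, -1], [0, 0, 0.1, 0, 0, 0, -1], [0, 0, 0.13, 0, 0, 0, -1], [0, 0, 0.145, 0, 0, 0, -1], [0, 0, 0.145, 0, 0, 0, -1], [0, 0, 0.145, 0, 0, 0, -1]]]}}

```text
t: 15.57
eef_pos: [618.3, -62.0, 233.3]
tcp_rot: [-3.142, -0.0, -3.135]
ft_force: [-0.1, -0.5, -2.5]
opening: 0.308
grip_force: 30.0
```

Run:
```python
from plan import *
plan([(618,-62.3,400,180.4),(408,184.4,400,181.7),(408,184.4,300,181.7)])
```

```text
t 15.57 from [ 618.3  -62.   233.3 -179.6] rpy [-3.1415e+00 -1.0000e-04 -3.1348e+00] f [-0.1 -0.5 -2.5] op 0.308 grip 30.0
-> [618.0, -62.3, 400.0, 180.4]
   [0.001,-0.001,-0.556,0,0,-0.0000] rows 2.0
   [0.001,-0.001,-0.556,0,0,-0.0000] rows 2.0
-> [408.0, 184.4, 400.0, 181.7]
   [0.694,0.827,-0.000,0,0,-0.0018] rows 3.9
   [0.685,0.835,-0.000,0,0,-0.0018] rows 3.9
-> [408.0, 184.4, 300.0, 181.7]
   [0.000,0.000,0.667,0,0,-0.0000] rows 2.4
```

Call:
{"name": "arm_command", "arguments": {"rows": [[[0, 0, 0.008, 0, 0, 0, -1], [0, 0, 0.015, 0, 0, 0, -1], [0, 0, 0.015, 0, 0, 0, 0.2], [0, 0, 0.015, 0, 0, 0, 0.2], [0, 0, 0.015, 0, 0, 0, 0.2], [0, 0, 0.015, 0, 0, 0, 0.2], [0, 0, 0.015, 0, 0, 0, 0.2], [0, 0, 0.015, 0, 0, 0, 0.2], [0, 0, 0.015, 0, 0, 0, 0.2], [0, 0, 0.015, 0, 0, 0, 0.2]]]}}

```text
t: 16.4
eef_pos: [618.2, -62.0, 231.2]
tcp_rot: [-3.142, 0.0, -3.135]
ft_force: [-0.6, 0.1, 0.1]
opening: 0.6
grip_force: 0.0
```

Call:
{"name": "arm_command", "arguments": {"rows": [[[0, 0, -0.1, 0, 0, 0, 0.2], [0, 0, -0.2, 0, 0, 0, 0.2], [0, 0, -0.4, 0, 0, 0, 0.2], [0, 0, -0.6, 0, 0, 0, 0.5], [0, 0, -0.8, 0, 0, 0, 1], [0, 0, -1, 0, 0, 0, 1], [0, 0, -1, 0, 0, 0, 1]]]}}

```text
t: 16.98
eef_pos: [618.6, -62.0, 387.1]
tcp_rot: [-3.14, 0.008, -3.135]
ft_force: [0.2, -0.3, 1.5]
opening: 0.824
grip_force: 0.0
```

Call:
{"name": "arm_command", "arguments": {"rows": [[[0.15, 0.2, 0, 0, 0, 0, 1], [0.3, 0.4, 0, 0, 0, 0, 1], [0.5, 0.6, 0, 0, 0, 0, 1], [0.694, 0.827, 0, 0, 0, -0.0018, 1], [0.694, 0.827, 0, 0, 0, -0.0018, 1]]]}}

```text
t: 17.4
eef_pos: [509.4, 64.6, 381.0]
tcp_rot: [3.141, -0.003, -3.121]
ft_force: [1.3, 0.1, 1.1]
opening: 1.0
grip_force: 0.0
```

Call:
{"name": "arm_command", "arguments": {"rows": [[[0.15, 0.2, 0.1, 0, 0, 0, 1], [0.3, 0.4, 0.2, 0, 0, 0, 1], [0.5, 0.6, 0.35, 0, 0, 0, 1], [0.685, 0.835, 0.5, 0, 0, -0.0018, 1], [0.685, 0.835, 0.5, 0, 0, -0.0018, 1], [0.685, 0.835, 0.5, 0, 0, -0.0018, 1], [0.685, 0.835, 0.5, 0, 0, -0.0018, 1]]]}}

```text
t: 17.98
eef_pos: [408.4, 185.1, 306.1]
tcp_rot: [-3.141, -0.0, -3.11]
ft_force: [0.4, -0.0, -0.5]
opening: 0.999
grip_force: 0.0
```

Run:
```python
from plan import *
plan([(408,184.4,195,181.7),(408,184.4,300,181.7),(618,9.7,300,180.4),(618,9.7,231,180.4)])
im,d,K,D,T=cam('side');save(im[100:320,130:430],'side6.png')
im,d,K,D,T=cam('top');W=cloud(d,K,D,T);z=W[...,2]
H=cv2.cvtColor(im[...,::-1].copy(),cv2.COLOR_BGR2HSV)
print('brass');blobs(W,(H[...,0]<28)&(H[...,0]>14)&(H[...,1]>120)&(z>12)&(z<80)&(W[...,0]<750)&(abs(W[...,1])<450),60)
```

```text
t 17.98 from [ 408.4  185.1  306.1 -178.2] rpy [-3.1413e+00 -2.0000e-04 -3.1105e+00] f [ 0.4 -0.  -0.5] op 0.999 grip 0.0
-> [408.0, 184.4, 195.0, 181.7]
   [0.003,-0.004,0.740,0,0,0.0002] rows 2.7
-> [408.0, 184.4, 300.0, 181.7]
   [0.000,0.000,-0.700,0,0,-0.0000] rows 2.5
-> [618.0, 9.7, 300.0, 180.4]
   [-0.682,-0.603,-0.000,0,0,0.0018] rows 3.3
   [-0.689,-0.595,-0.000,0,0,0.0018] rows 3.3
-> [618.0, 9.7, 231.0, 180.4]
   [0.000,0.000,0.460,0,0,-0.0000] rows 1.7
brass
[296, 175, 12, 54, 471] [618.7 -62.9] [168.1  34.6] -1.0 [53.1 64.2 70.5] 471
[141, 237, 18, 54, 451] [412.7 403.7] [166.6  27.3] -5.1 [18.9 28.1 34.6] 451
```

Call:
{"name": "arm_command", "arguments": {"rows": [[[0, 0, 0.2, 0, 0, 0, 1], [0, 0, 0.4, 0, 0, 0, 1], [0, 0, 0.58, 0, 0, 0, 1], [0, 0, 0.68, 0, 0, 0, 1], [0.003, -0.004, 0.74, 0, 0, 0, 1], [0.003, -0.004, 0.74, 0, 0, 0, 1], [0.003, -0.004, 0.74, 0, 0, 0, -1], [0.003, -0.004, 0.74, 0, 0, 0, -1], [0.003, -0.004, 0.74, 0, 0, 0, -1], [0.003, -0.004, 0.74, 0, 0, 0, -1]]]}}

```text
t: 18.92
eef_pos: [408.0, 184.1, 196.1]
tcp_rot: [3.141, 0.002, -3.112]
ft_force: [-0.7, -0.3, 0.4]
opening: 0.775
grip_force: 0.0
```

Call:
{"name": "arm_command", "arguments": {"rows": [[[0, 0, 0, 0, 0, 0, -1], [0, 0, 0, 0, 0, 0, -1], [0, 0, 0, 0, 0, 0, -1], [0, 0, 0, 0, 0, 0, -1], [0, 0, 0, 0, 0, 0, -1], [0, 0, 0, 0, 0, 0, -1], [0, 0, 0, 0, 0, 0, -1], [0, 0, 0, 0, 0, 0, -1], [0, 0, 0, 0, 0, 0, -1], [0, 0, 0, 0, 0, 0, -1]]]}}

```text
t: 19.75
eef_pos: [407.9, 184.1, 195.1]
tcp_rot: [-3.142, -0.0, -3.112]
ft_force: [-0.7, 0.3, -1.2]
opening: 0.306
grip_force: 30.0
```

Call:
{"name": "arm_command", "arguments": {"rows": [[[0, 0, -0.1, 0, 0, 0, -1], [0, 0, -0.2, 0, 0, 0, -1], [0, 0, -0.4, 0, 0, 0, -1], [0, 0, -0.6, 0, 0, 0, -1], [0, 0, -0.7, 0, 0, 0, -1], [0, 0, -0.7, 0, 0, 0, -1]]]}}

```text
t: 20.25
eef_pos: [408.0, 184.2, 302.7]
tcp_rot: [3.141, 0.005, -3.112]
ft_force: [-0.4, -0.2, -2.9]
opening: 0.309
grip_force: 30.0
```

Call:
{"name": "arm_command", "arguments": {"rows": [[[-0.15, -0.14, 0, 0, 0, 0, -1], [-0.3, -0.27, 0, 0, 0, 0, -1], [-0.5, -0.44, 0, 0, 0, 0.0018, -1], [-0.682, -0.603, 0, 0, 0, 0.0018, -1]]]}}

```text
t: 20.58
eef_pos: [513.7, 95.6, 298.8]
tcp_rot: [-3.141, -0.001, -3.123]
ft_force: [0.5, -0.4, -2.6]
opening: 0.308
grip_force: 30.0
```

Call:
{"name": "arm_command", "arguments": {"rows": [[[-0.2, -0.17, 0, 0, 0, 0, -1], [-0.4, -0.35, 0, 0, 0, 0, -1], [-0.58, -0.5, 0, 0, 0, 0.0018, -1], [-0.689, -0.595, 0, 0, 0, 0.0018, -1], [-0.689, -0.595, 0, 0, 0, 0.0018, -1], [-0.689, -0.595, 0, 0, 0, 0.0018, -1], [-0.689, -0.595, 0, 0, 0, 0.0018, -1]]]}}

```text
t: 21.17
eef_pos: [617.1, 9.6, 298.6]
tcp_rot: [3.141, -0.003, -3.135]
ft_force: [-0.5, 0.3, -2.5]
opening: 0.311
grip_force: 30.0
```

Run:
```python
from plan import *
plan([(618,9.7,231,180.4),(618,9.7,350,180.4)])
```

```text
t 21.17 from [ 617.1    9.6  298.6 -179.6] rpy [ 3.1413e+00 -2.8000e-03 -3.1349e+00] f [-0.5  0.3 -2.5] op 0.311 grip 30.0
-> [618.0, 9.7, 231.0, 180.4]
   [-0.006,0.001,0.451,0,0,-0.0001] rows 1.6
-> [618.0, 9.7, 350.0, 180.4]
   [0.000,0.000,-0.793,0,0,-0.0000] rows 2.9
```

Call:
{"name": "arm_command", "arguments": {"rows": [[[-0.006, 0, 0.1, 0, 0, 0, -1], [-0.006, 0, 0.22, 0, 0, 0, -1], [-0.006, 0, 0.32, 0, 0, 0, -1], [-0.006, 0, 0.39, 0, 0, 0, -1], [-0.006, 0, 0.43, 0, 0, 0, -1], [-0.006, 0, 0.45, 0, 0, 0, -1], [-0.006, 0, 0.455, 0, 0, 0, -1], [-0.006, 0, 0.455, 0, 0, 0, -1], [-0.006, 0, 0.455, 0, 0, 0, -1]]]}}

```text
t: 21.92
eef_pos: [618.8, 9.4, 232.6]
tcp_rot: [-3.141, 0.001, -3.135]
ft_force: [0.8, -0.9, -3.2]
opening: 0.309
grip_force: 30.0
```

Call:
{"name": "arm_command", "arguments": {"rows": [[[0, 0, 0, 0, 0, 0, 0.2], [0, 0, 0, 0, 0, 0, 0.2], [0, 0, 0, 0, 0, 0, 0.2], [0, 0, 0, 0, 0, 0, 0.2], [0, 0, 0, 0, 0, 0, 0.2], [0, 0, 0, 0, 0, 0, 0.2], [0, 0, 0, 0, 0, 0, 0.2], [0, 0, 0, 0, 0, 0, 0.2]]]}}

```text
t: 22.58
eef_pos: [618.6, 9.3, 232.0]
tcp_rot: [-3.142, 0.0, -3.135]
ft_force: [-0.1, 0.6, 0.8]
opening: 0.6
grip_force: 0.0
```

Call:
{"name": "arm_command", "arguments": {"rows": [[[0, 0, -0.1, 0, 0, 0, 0.2], [0, 0, -0.2, 0, 0, 0, 0.2], [0, 0, -0.4, 0, 0, 0, 0.2], [0, 0, -0.6, 0, 0, 0, 0.2], [0, 0, -0.8, 0, 0, 0, 0.2], [0, 0, -1, 0, 0, 0, 0.2], [0, 0, -1, 0, 0, 0, 0.2], [0, 0, -1, 0, 0, 0, 0.2]]]}}

```text
t: 23.25
eef_pos: [618.5, 9.4, 383.5]
tcp_rot: [-3.141, 0.003, -3.135]
ft_force: [-0.1, -0.1, -0.8]
opening: 0.601
grip_force: 0.0
```

Run:
```python
from plan import *
plan([(620,-353,420,75)])
im,d,K,D,T=cam('top');W=cloud(d,K,D,T);z=W[...,2]
H=cv2.cvtColor(im[...,::-1].copy(),cv2.COLOR_BGR2HSV)
print('brass');blobs(W,(H[...,0]<28)&(H[...,0]>14)&(H[...,1]>120)&(z>12)&(z<80)&(W[...,0]<750)&(abs(W[...,1])<450),60)
```

```text
t 23.25 from [ 618.5    9.4  383.5 -179.6] rpy [-3.1412  0.0032 -3.1348] f [-0.1 -0.1 -0.8] op 0.601 grip 0.0
-> [620.0, -353.0, 420.0, 75.0]
   [0.002,-0.805,-0.081,0,0,0.0976] rows 4.9
   [-0.462,-0.660,-0.081,0,0,0.0976] rows 4.9
   [-0.757,-0.274,-0.081,0,0,0.0976] rows 4.9
brass
[298, 193, 10, 36, 244] [590.  -64.5] [110.6  28.7] 1.2 [57.3 64.3 71.2] 244
[149, 237, 10, 16, 129] [471.  396.8] [49.2 25.4] -6.1 [20.2 28.9 35.9] 129
[178, 236, 11, 21, 173] [468.9 303.9] [65.1 26.3] 11.4 [21.9 28.3 33.9] 173
```

Call:
{"name": "arm_command", "arguments": {"rows": [[[0, -0.16, -0.04, 0, 0, 0.0195, 0.1], [0, -0.32, -0.08, 0, 0, 0.039, 0.1], [0, -0.48, -0.08, 0, 0, 0.0585, 0.1], [0, -0.64, -0.08, 0, 0, 0.078, 0.1], [0, -0.805, -0.08, 0, 0, 0.0976, 0.1], [0, -0.805, -0.08, 0, 0, 0.0976, 0.1]]]}}

```text
t: 23.8
eef_pos: [619.4, -114.9, 392.0]
tcp_rot: [-3.14, -0.002, 2.525]
ft_force: [0.2, -0.8, 0.2]
opening: 0.551
grip_force: 0.0
```

Call:
{"name": "arm_command", "arguments": {"rows": [[[-0.09, -0.13, -0.04, 0, 0, 0.0195, 0.1], [-0.18, -0.26, -0.08, 0, 0, 0.039, 0.1], [-0.27, -0.4, -0.08, 0, 0, 0.0585, 0.1], [-0.36, -0.53, -0.08, 0, 0, 0.078, 0.1], [-0.462, -0.66, -0.08, 0, 0, 0.0976, 0.1], [-0.462, -0.66, -0.08, 0, 0, 0.0976, 0.1]]]}}

```text
t: 24.3
eef_pos: [619.9, -235.4, 404.1]
tcp_rot: [-3.14, -0.001, 1.914]
ft_force: [0.3, -0.3, -0.3]
opening: 0.55
grip_force: 0.0
```

Call:
{"name": "arm_command", "arguments": {"rows": [[[-0.15, -0.05, -0.04, 0, 0, 0.0195, 0.1], [-0.3, -0.11, -0.08, 0, 0, 0.039, 0.1], [-0.45, -0.16, -0.08, 0, 0, 0.0585, 0.1], [-0.6, -0.22, -0.08, 0, 0, 0.078, 0.1], [-0.757, -0.274, -0.08, 0, 0, 0.0976, 0.1], [-0.757, -0.274, -0.08, 0, 0, 0.0976, 0.1], [-0.757, -0.274, -0.08, 0, 0, 0.0976, 0.1], [-0.757, -0.274, -0.08, 0, 0, 0.0976, 0.1], [-0.757, -0.274, -0.08, 0, 0, 0.0976, 0.1]]]}}

```text
t: 25.05
eef_pos: [620.7, -351.6, 417.5]
tcp_rot: [-3.141, -0.0, 1.312]
ft_force: [0.5, -0.2, 0.9]
opening: 0.551
grip_force: 0.0
```

Run:
```python
from plan import *
im,d,K,D,T=cam('wrist');W=cloud(d,K,D,T);z=W[...,2];save(im,'wrist7.png');np.save('wrist7.npy',W)
n=(abs(W[...,0]-642)<110)&(abs(W[...,1]+271)<110)
print('all');blobs(W,n&(z>158)&(z<183),60)
print('boards/bar');blobs(W,n&(z>160)&(z<167.5),60)
print('ridges');blobs(W,n&(z>174)&(z<183),40)
plan([])
```

```text
all
[193, 0, 190, 216, 18461] [ 642.9 -273.5] [153.9 124.6] 75.2 [162.3 164.8 178.3] 18461
boards/bar
[197, 0, 181, 216, 10378] [ 642.9 -273.5] [153.9 124.6] 75.2 [162.3 163.8 165.9] 10378
ridges
[193, 20, 27, 24, 530] [ 604.6 -207.9] [16.4 13.6] -16.1 [174.6 177.4 178.9] 530
[355, 20, 28, 24, 559] [ 708.7 -235.8] [16.6 13.5] -16.0 [174.5 177.3 178.9] 559
[197, 73, 28, 78, 1797] [ 591.3 -257.9] [52.3 16.6] 74.8 [175.3 177.6 178.8] 1797
[350, 73, 28, 79, 1804] [ 695.5 -285.8] [53.  16.7] 75.0 [175.2 177.7 178.9] 1804
[204, 176, 23, 19, 371] [ 577.8 -308.3] [16.3 13.8] -15.0 [174.6 177.3 178.6] 371
[347, 177, 24, 18, 375] [ 682.  -335.9] [16.5 12.6] -14.5 [174.4 177.4 178.7] 375
t 25.1 from [ 620.7 -351.7  417.8   75.2] rpy [-3.1412e+00 -2.0000e-04  1.3119e+00] f [ 0.1  0.1 -0.3] op 0.547 grip 0.0
```

View pics/wrist7.png

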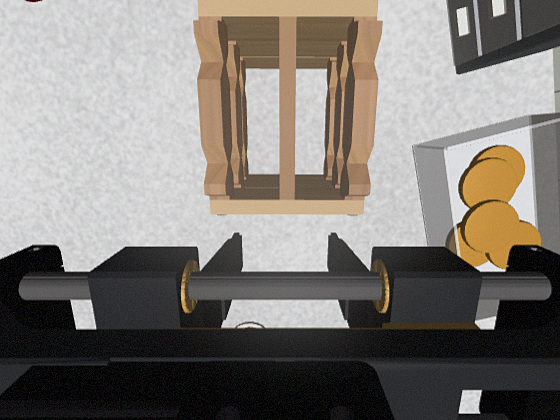

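Wrist view: top frame of the stack square in view, bar at column 287, ridges at (207,110) and (365,110) → stack centre (643.3,-271.9), yaw -15°.

Run:
```python
from plan import *
plan([(643.3,-271.9,400,75),(643.3,-271.9,331,75),(643.3,-271.9,400,75),(618,-26.3,400,90.4),(618,-26.3,290,90.4)])
```

```text
t 25.1 from [ 620.7 -351.7  417.8   75.2] rpy [-3.1412e+00 -2.0000e-04  1.3119e+00] f [ 0.1  0.1 -0.3] op 0.547 grip 0.0
-> [643.3, -271.9, 400.0, 75.0]
   [0.552,0.009,0.119,0,0,0.0005] rows 2.0
-> [643.3, -271.9, 331.0, 75.0]
   [0.000,0.000,0.460,0,0,-0.0000] rows 1.7
-> [643.3, -271.9, 400.0, 75.0]
   [0.000,0.000,-0.460,0,0,-0.0000] rows 1.7
-> [618.0, -26.3, 400.0, 90.4]
   [0.769,-0.293,-0.000,0,0,-0.0214] rows 3.0
   [0.801,-0.188,-0.000,0,0,-0.0214] rows 3.0
-> [618.0, -26.3, 290.0, 90.4]
   [0.000,0.000,0.733,0,0,-0.0000] rows 2.6
```

Call:
{"name": "arm_command", "arguments": {"rows": [[[0.2, 0, 0.05, 0, 0, 0, 0.1], [0.4, 0.005, 0.1, 0, 0, 0, 0.1], [0.552, 0.009, 0.119, 0, 0, 0.0005, 0.1], [0.552, 0.009, 0.119, 0, 0, 0.0005, 0.1], [0.552, 0.009, 0.119, 0, 0, 0.0005, 0.1], [0.552, 0.009, 0.119, 0, 0, 0.0005, 0.1], [0.552, 0.009, 0.119, 0, 0, 0.0005, 0.1], [0.552, 0.009, 0.119, 0, 0, 0.0005, 0.1]]]}}

```text
t: 25.77
eef_pos: [642.9, -274.2, 400.3]
tcp_rot: [3.141, 0.0, 1.305]
ft_force: [-0.3, -0.3, 0.2]
opening: 0.553
grip_force: 0.0
```

Call:
{"name": "arm_command", "arguments": {"rows": [[[0, 0, 0.15, 0, 0, 0, 0.1], [0, 0, 0.3, 0, 0, 0, 0.1], [0, 0, 0.4, 0, 0, 0, 0.1], [0, 0, 0.46, 0, 0, 0, 0.1], [0, 0, 0.46, 0, 0, 0, 0.1], [0, 0, 0.46, 0, 0, 0, 0.1], [0, 0, 0.46, 0, 0, 0, 0.1]]]}}

```text
t: 26.35
eef_pos: [643.3, -273.7, 332.3]
tcp_rot: [3.14, 0.0, 1.305]
ft_force: [-0.4, -0.0, 0.4]
opening: 0.553
grip_force: 0.0
```

Call:
{"name": "arm_command", "arguments": {"rows": [[[0, 0, 0, 0, 0, 0, -1], [0, 0, 0, 0, 0, 0, -1], [0, 0, 0, 0, 0, 0, -1], [0, 0, 0, 0, 0, 0, -1], [0, 0, 0, 0, 0, 0, -1], [0, 0, 0, 0, 0, 0, -1], [0, 0, 0, 0, 0, 0, -1], [0, 0, 0, 0, 0, 0, -1], [0, 0, 0, 0, 0, 0, -1], [0, 0, 0, 0, 0, 0, -1]]]}}

```text
t: 27.18
eef_pos: [643.2, -273.3, 331.1]
tcp_rot: [-3.142, 0.0, 1.306]
ft_force: [-0.7, 0.2, 0.9]
opening: 0.126
grip_force: 30.0
```

Run:
```python
from plan import *
plan([(643.3,-271.9,400,75),(618,-26.3,400,90.4),(618,-26.3,290,90.4)])
```

```text
t 27.18 from [ 643.2 -273.3  331.1   74.8] rpy [-3.1415e+00  1.0000e-04  1.3056e+00] f [-0.7  0.2  0.9] op 0.126 grip 30.0
-> [643.3, -271.9, 400.0, 75.0]
   [0.010,-0.002,-0.459,0,0,-0.0005] rows 1.7
-> [618.0, -26.3, 400.0, 90.4]
   [0.769,-0.293,-0.000,0,0,-0.0214] rows 3.0
   [0.801,-0.188,-0.000,0,0,-0.0214] rows 3.0
-> [618.0, -26.3, 290.0, 90.4]
   [0.000,0.000,0.733,0,0,-0.0000] rows 2.6
```

Call:
{"name": "arm_command", "arguments": {"rows": [[[0, 0, -0.05, 0, 0, 0, -1], [0, 0, -0.1, 0, 0, 0, -1], [0, 0, -0.2, 0, 0, 0, -1], [0, 0, -0.3, 0, 0, 0, -1], [0, 0, -0.4, 0, 0, 0, -1], [0, 0, -0.46, 0, 0, 0, -1], [0, 0, -0.46, 0, 0, 0, -1]]]}}

```text
t: 27.77
eef_pos: [643.2, -273.3, 402.8]
tcp_rot: [3.138, 0.001, 1.306]
ft_force: [0.7, -0.2, -3.0]
opening: 0.124
grip_force: 30.0
```

Call:
{"name": "arm_command", "arguments": {"rows": [[[0.15, -0.06, 0, 0, 0, -0.004, -1], [0.3, -0.12, 0, 0, 0, -0.008, -1], [0.45, -0.18, 0, 0, 0, -0.013, -1], [0.6, -0.24, 0, 0, 0, -0.017, -1], [0.769, -0.293, 0, 0, 0, -0.0214, -1]]]}}

```text
t: 28.18
eef_pos: [630.5, -149.8, 399.4]
tcp_rot: [-3.141, -0.0, 1.441]
ft_force: [-0.5, 0.6, -1.5]
opening: 0.124
grip_force: 30.0
```

Call:
{"name": "arm_command", "arguments": {"rows": [[[0.17, -0.04, 0, 0, 0, -0.005, -1], [0.34, -0.08, 0, 0, 0, -0.01, -1], [0.5, -0.12, 0, 0, 0, -0.014, -1], [0.65, -0.15, 0, 0, 0, -0.018, -1], [0.75, -0.175, 0, 0, 0, -0.0214, -1], [0.8, -0.188, 0, 0, 0, -0.0214, -1], [0.8, -0.188, 0, 0, 0, -0.0214, -1], [0.8, -0.188, 0, 0, 0, -0.0214, -1], [0.8, -0.188, 0, 0, 0, -0.0214, -1]]]}}

```text
t: 28.93
eef_pos: [618.9, -28.9, 399.9]
tcp_rot: [-3.142, 0.0, 1.573]
ft_force: [0.1, 0.2, -2.3]
opening: 0.129
grip_force: 30.0
```

Run:
```python
from plan import *
im,d,K,D,T=cam('wrist');save(im,'wrist8.png')
plan([(618,-27.7,290,90.4)])
```

```text
t 28.98 from [618.9 -29.  399.9  90.1] rpy [-3.1416e+00  3.0000e-04  1.5730e+00] f [-0.5  0.5 -2. ] op 0.121 grip 30.0
-> [618.0, -27.7, 290.0, 90.4]
   [0.009,-0.006,0.733,0,0,-0.0008] rows 2.6
```

View pics/wrist8.png

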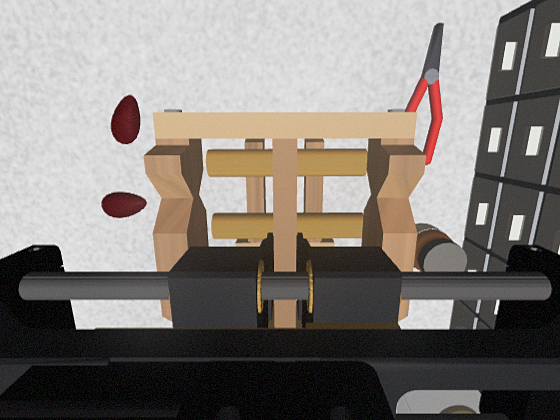

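Wrist view: frame held square, both tubes seated in the cradle beneath (rows 162 and 226). Descend.

Call:
{"name": "arm_command", "arguments": {"rows": [[[0.009, -0.006, 0.1, 0, 0, -0.0008, -1], [0.009, -0.006, 0.25, 0, 0, -0.0008, -1], [0.009, -0.006, 0.4, 0, 0, -0.0008, -1], [0.009, -0.006, 0.55, 0, 0, -0.0008, -1], [0.009, -0.006, 0.65, 0, 0, -0.0008, -1], [0.009, -0.006, 0.71, 0, 0, -0.0008, -1], [0.009, -0.006, 0.733, 0, 0, -0.0008, -1], [0.009, -0.006, 0.733, 0, 0, -0.0008, -1], [0.009, -0.006, 0.733, 0, 0, -0.0008, -1]]]}}

```text
t: 29.73
eef_pos: [618.1, -26.9, 290.9]
tcp_rot: [3.14, 0.0, 1.579]
ft_force: [0.6, -0.1, -2.4]
opening: 0.125
grip_force: 30.0
```

Call:
{"name": "arm_command", "arguments": {"rows": [[[0, 0, 0, 0, 0, 0, -1], [0, 0, 0.04, 0, 0, 0, -1], [0, 0, 0.08, 0, 0, 0, -1], [0, 0, 0.12, 0, 0, 0, -1], [0, 0, 0.15, 0, 0, 0, -1], [0, 0, 0.18, 0, 0, 0, -1], [0, 0, 0.2, 0, 0, 0, -1], [0, 0, 0.2, 0, 0, 0, -1]]]}}

```text
t: 30.4
eef_pos: [617.7, -26.5, 259.3]
tcp_rot: [-3.14, -0.0, 1.579]
ft_force: [0.9, -0.3, -1.9]
opening: 0.126
grip_force: 30.0
```

Run:
```python
from plan import *
plan([(618,-27.7,251,90.4)])
```

```text
t 30.4 from [617.7 -26.5 259.3  90.5] rpy [-3.1405e+00 -1.0000e-04  1.5794e+00] f [ 0.9 -0.3 -1.9] op 0.126 grip 30.0
-> [618.0, -27.7, 251.0, 90.4]
   [-0.008,0.002,0.055,0,0,0.0003] rows 0.2
```

Call:
{"name": "arm_command", "arguments": {"rows": [[[-0.004, 0, 0.01, 0, 0, 0, -1], [-0.008, 0, 0.02, 0, 0, 0, -1], [-0.008, 0, 0.03, 0, 0, 0, -1], [-0.008, 0, 0.04, 0, 0, 0, -1], [-0.008, 0, 0.05, 0, 0, 0, -1], [-0.008, 0, 0.055, 0, 0, 0, -1], [-0.008, 0, 0.055, 0, 0, 0, -1], [-0.008, 0, 0.055, 0, 0, 0, -1]]]}}

```text
t: 31.07
eef_pos: [617.8, -27.7, 251.9]
tcp_rot: [3.142, 0.0, 1.579]
ft_force: [-0.9, 0.2, -2.1]
opening: 0.127
grip_force: 30.0
```

Run:
```python
from plan import *
plan([])
```

```text
t 31.07 from [617.8 -27.7 251.9  90.5] rpy [3.1416e+00 1.0000e-04 1.5794e+00] f [-0.9  0.2 -2.1] op 0.127 grip 30.0
```

Call:
{"name": "arm_command", "arguments": {"rows": [[[0, 0, 0.007, 0, 0, 0, -1], [0, 0, 0.013, 0, 0, 0, -1], [0, 0, 0.013, 0, 0, 0, 0.1], [0, 0, 0.013, 0, 0, 0, 0.1], [0, 0, 0.013, 0, 0, 0, 0.1], [0, 0, 0.013, 0, 0, 0, 0.1], [0, 0, 0.013, 0, 0, 0, 0.1], [0, 0, 0.013, 0, 0, 0, 0.1], [0, 0, 0.013, 0, 0, 0, 0.1], [0, 0, 0.013, 0, 0, 0, 0.1]]]}}

```text
t: 31.9
eef_pos: [617.8, -27.7, 249.9]
tcp_rot: [3.142, 0.0, 1.579]
ft_force: [0.2, -0.1, 0.1]
opening: 0.54
grip_force: 0.0
```

Call:
{"name": "arm_command", "arguments": {"rows": [[[0, 0, -0.05, 0, 0, 0, 0.1], [0, 0, -0.1, 0, 0, 0, 0.1], [0, 0, -0.25, 0, 0, 0, 0.1], [0, 0, -0.5, 0, 0, 0, 0.1], [0, 0, -0.75, 0, 0, 0, 0.1], [0, 0, -1, 0, 0, 0, 0.1], [0, 0, -1, 0, 0, 0, 0.1], [0, 0, -1, 0, 0, 0, 0.1]]]}}

```text
t: 32.57
eef_pos: [617.5, -27.6, 402.9]
tcp_rot: [3.137, 0.001, 1.579]
ft_force: [0.3, -0.2, -1.0]
opening: 0.548
grip_force: 0.0
```

Run:
```python
from plan import *
im,d,K,D,T=cam('wrist');W=cloud(d,K,D,T);z=W[...,2]
n=(abs(W[...,0]-618)<90)&(abs(W[...,1]+26)<100)
print('frame');blobs(W,n&(z>78)&(z<105),100);print('ridges');blobs(W,n&(z>94)&(z<105),60)
plan([(420,295,310,190.7),(420,295,195,190.7),(420,295,370,190.7),(618,9.7,370,180.4),(618,9.7,287,180.4)])
```

```text
frame
[217, 122, 133, 148, 7925] [617.6 -25.5] [154.8 124.3] -89.5 [82.4 84.5 98.3] 7925
ridges
[217, 143, 19, 15, 236] [563.2  25.3] [16.1 13.2] 0.1 [94.6 97.5 98.7] 236
[332, 142, 18, 16, 244] [671.   26.7] [16. 14.] 0.5 [94.6 97.3 98.7] 244
[219, 176, 20, 53, 847] [563.7 -25.9] [52.9 16.3] -89.9 [95.  97.6 98.8] 847
[329, 177, 19, 53, 850] [671.6 -26.1] [53.1 16.3] -89.2 [95.1 97.6 98.9] 850
t 32.62 from [617.4 -27.6 401.   90.5] rpy [3.1399e+00 4.0000e-04 1.5795e+00] f [-0.5 -0.3 -0.2] op 0.553 grip 0.0
-> [420.0, 295.0, 310.0, 190.7]
   [0.721,-0.432,0.202,0,0,-0.0928] rows 4.7
   [0.840,0.036,0.202,0,0,-0.0928] rows 4.7
   [0.681,0.492,0.202,0,0,-0.0928] rows 4.7
-> [420.0, 295.0, 195.0, 190.7]
   [0.000,0.000,0.767,0,0,-0.0000] rows 2.8
-> [420.0, 295.0, 370.0, 190.7]
   [0.000,0.000,-0.583,0,0,-0.0000] rows 2.1
   [0.000,0.000,-0.583,0,0,-0.0000] rows 2.1
-> [618.0, 9.7, 370.0, 180.4]
   [-0.315,-0.705,-0.000,0,0,0.0095] rows 2.8
   [-0.356,-0.685,-0.000,0,0,0.0095] rows 2.8
   [-0.397,-0.662,-0.000,0,0,0.0095] rows 2.8
-> [618.0, 9.7, 287.0, 180.4]
   [0.000,0.000,0.553,0,0,-0.0000] rows 2.0
```

Frame is home (ridges 55 above the cradle's). Next tube.

Call:
{"name": "arm_command", "arguments": {"rows": [[[0.15, -0.09, 0.04, 0, 0, -0.019, 1], [0.3, -0.18, 0.08, 0, 0, -0.038, 1], [0.45, -0.27, 0.12, 0, 0, -0.057, 1], [0.6, -0.36, 0.16, 0, 0, -0.076, 1], [0.721, -0.432, 0.202, 0, 0, -0.0928, 1], [0.721, -0.432, 0.202, 0, 0, -0.0928, 1]]]}}

```text
t: 33.12
eef_pos: [550.0, 82.2, 367.4]
tcp_rot: [-3.138, -0.003, 2.171]
ft_force: [0.3, 0.3, -0.1]
opening: 0.914
grip_force: 0.0
```

Call:
{"name": "arm_command", "arguments": {"rows": [[[0.17, 0.007, 0.04, 0, 0, -0.019, 1], [0.34, 0.014, 0.08, 0, 0, -0.038, 1], [0.5, 0.02, 0.12, 0, 0, -0.057, 1], [0.67, 0.03, 0.16, 0, 0, -0.076, 1], [0.84, 0.036, 0.202, 0, 0, -0.0928, 1], [0.84, 0.036, 0.202, 0, 0, -0.0928, 1]]]}}

```text
t: 33.62
eef_pos: [484.5, 189.4, 337.6]
tcp_rot: [-3.139, -0.003, 2.752]
ft_force: [0.6, -0.4, 0.7]
opening: 0.999
grip_force: 0.0
```

Call:
{"name": "arm_command", "arguments": {"rows": [[[0.14, 0.1, 0.04, 0, 0, -0.019, 1], [0.28, 0.2, 0.08, 0, 0, -0.038, 1], [0.42, 0.3, 0.12, 0, 0, -0.057, 1], [0.55, 0.4, 0.16, 0, 0, -0.076, 1], [0.681, 0.492, 0.202, 0, 0, -0.0928, 1], [0.681, 0.492, 0.202, 0, 0, -0.0928, 1], [0.681, 0.492, 0.202, 0, 0, -0.0928, 1], [0.681, 0.492, 0.202, 0, 0, -0.0928, 1], [0.681, 0.492, 0.202, 0, 0, -0.0928, 1]]]}}

```text
t: 34.37
eef_pos: [421.3, 294.1, 309.0]
tcp_rot: [-3.141, 0.0, -2.958]
ft_force: [-0.4, 0.1, -0.4]
opening: 0.998
grip_force: 0.0
```

Run:
```python
from plan import *
plan([(420,295,195,190.7)])
```

```text
t 34.37 from [ 421.3  294.1  309.  -169.5] rpy [-3.1414e+00  1.0000e-04 -2.9579e+00] f [-0.4  0.1 -0.4] op 0.998 grip 0.0
-> [420.0, 295.0, 195.0, 190.7]
   [0.007,0.008,0.760,0,0,-0.0005] rows 2.7
```

Call:
{"name": "arm_command", "arguments": {"rows": [[[0, 0, 0.2, 0, 0, 0, 1], [0, 0, 0.4, 0, 0, 0, 1], [0.007, 0.008, 0.58, 0, 0, 0, 1], [0.007, 0.008, 0.7, 0, 0, 0, 1], [0.007, 0.008, 0.76, 0, 0, 0, 1], [0.007, 0.008, 0.76, 0, 0, 0, 1], [0.007, 0.008, 0.76, 0, 0, 0, -1], [0.007, 0.008, 0.76, 0, 0, 0, -1], [0.007, 0.008, 0.76, 0, 0, 0, -1], [0.007, 0.008, 0.76, 0, 0, 0, -1]]]}}

```text
t: 35.2
eef_pos: [419.4, 295.9, 196.0]
tcp_rot: [3.141, 0.002, -2.955]
ft_force: [-0.2, 0.4, 0.3]
opening: 0.777
grip_force: 0.0
```

Call:
{"name": "arm_command", "arguments": {"rows": [[[0, 0, 0, 0, 0, 0, -1], [0, 0, 0, 0, 0, 0, -1], [0, 0, 0, 0, 0, 0, -1], [0, 0, 0, 0, 0, 0, -1], [0, 0, 0, 0, 0, 0, -1], [0, 0, 0, 0, 0, 0, -1], [0, 0, 0, 0, 0, 0, -1], [0, 0, 0, 0, 0, 0, -1], [0, 0, 0, 0, 0, 0, -1], [0, 0, 0, 0, 0, 0, -1]]]}}

```text
t: 36.03
eef_pos: [419.2, 295.9, 195.0]
tcp_rot: [-3.141, -0.0, -2.955]
ft_force: [0.1, -0.3, 0.8]
opening: 0.306
grip_force: 30.0
```

Call:
{"name": "arm_command", "arguments": {"rows": [[[0, 0, -0.1, 0, 0, 0, -1], [0, 0, -0.2, 0, 0, 0, -1], [0, 0, -0.4, 0, 0, 0, -1], [0, 0, -0.6, 0, 0, 0, -1], [0, 0, -0.8, 0, 0, 0, -1], [0, 0, -1, 0, 0, 0, -1]]]}}

```text
t: 36.53
eef_pos: [419.0, 295.8, 346.2]
tcp_rot: [-3.141, -0.001, -2.954]
ft_force: [1.4, -0.1, -2.2]
opening: 0.308
grip_force: 30.0
```

Call:
{"name": "arm_command", "arguments": {"rows": [[[-0.06, -0.14, -0.1, 0, 0, 0.002, -1], [-0.12, -0.28, -0.17, 0, 0, 0.004, -1], [-0.2, -0.45, -0.17, 0, 0, 0.006, -1], [-0.26, -0.59, -0.17, 0, 0, 0.008, -1], [-0.315, -0.705, -0.17, 0, 0, 0.0095, -1]]]}}

```text
t: 36.95
eef_pos: [485.8, 199.4, 370.6]
tcp_rot: [-3.141, -0.0, -3.015]
ft_force: [0.1, 0.3, -2.3]
opening: 0.309
grip_force: 30.0
```

Call:
{"name": "arm_command", "arguments": {"rows": [[[-0.09, -0.17, 0, 0, 0, 0.002, -1], [-0.18, -0.34, 0, 0, 0, 0.005, -1], [-0.27, -0.51, 0, 0, 0, 0.008, -1], [-0.356, -0.685, 0, 0, 0, 0.0095, -1]]]}}

```text
t: 37.28
eef_pos: [551.9, 104.5, 370.2]
tcp_rot: [-3.142, -0.001, -3.075]
ft_force: [0.3, 0.0, -2.1]
opening: 0.308
grip_force: 30.0
```

Call:
{"name": "arm_command", "arguments": {"rows": [[[-0.1, -0.17, 0, 0, 0, 0.002, -1], [-0.2, -0.33, 0, 0, 0, 0.005, -1], [-0.3, -0.5, 0, 0, 0, 0.008, -1], [-0.36, -0.6, 0, 0, 0, 0.0095, -1], [-0.397, -0.662, 0, 0, 0, 0.0095, -1], [-0.397, -0.662, 0, 0, 0, 0.0095, -1], [-0.397, -0.662, 0, 0, 0, 0.0095, -1], [-0.397, -0.662, 0, 0, 0, 0.0095, -1]]]}}

```text
t: 37.95
eef_pos: [616.9, 11.7, 370.4]
tcp_rot: [3.141, -0.001, -3.132]
ft_force: [-0.8, 0.2, -1.5]
opening: 0.312
grip_force: 30.0
```

Run:
```python
from plan import *
plan([(618,9.7,285,180.4)])
```

```text
t 37.95 from [ 616.9   11.7  370.4 -179.5] rpy [ 3.1414e+00 -7.0000e-04 -3.1324e+00] f [-0.8  0.2 -1.5] op 0.312 grip 30.0
-> [618.0, 9.7, 285.0, 180.4]
   [-0.007,-0.014,0.570,0,0,0.0003] rows 2.0
```

Call:
{"name": "arm_command", "arguments": {"rows": [[[-0.007, -0.014, 0.1, 0, 0, 0, -1], [-0.007, -0.014, 0.25, 0, 0, 0, -1], [-0.007, -0.014, 0.38, 0, 0, 0, -1], [-0.007, -0.014, 0.47, 0, 0, 0, -1], [-0.007, -0.014, 0.52, 0, 0, 0, -1], [-0.007, -0.014, 0.55, 0, 0, 0, -1], [-0.007, -0.014, 0.567, 0, 0, 0, -1], [-0.007, -0.014, 0.567, 0, 0, 0, -1], [-0.007, -0.014, 0.567, 0, 0, 0, -1]]]}}

```text
t: 38.7
eef_pos: [618.4, 9.3, 286.7]
tcp_rot: [3.141, 0.001, -3.133]
ft_force: [-2.4, 4.6, 3.1]
opening: 0.312
grip_force: 30.0
```

Call:
{"name": "arm_command", "arguments": {"rows": [[[0, 0, 0, 0, 0, 0, 0.2], [0, 0, 0, 0, 0, 0, 0.2], [0, 0, 0, 0, 0, 0, 0.2], [0, 0, 0, 0, 0, 0, 0.2], [0, 0, 0, 0, 0, 0, 0.2], [0, 0, 0, 0, 0, 0, 0.2], [0, 0, 0, 0, 0, 0, 0.2]]]}}

```text
t: 39.28
eef_pos: [618.6, 8.4, 285.5]
tcp_rot: [-3.141, 0.0, -3.134]
ft_force: [-0.2, -0.3, 0.3]
opening: 0.6
grip_force: 0.0
```

Call:
{"name": "arm_command", "arguments": {"rows": [[[0, 0, -0.1, 0, 0, 0, 0.2], [0, 0, -0.2, 0, 0, 0, 0.2], [0, 0, -0.4, 0, 0, 0, 0.2], [0, 0, -0.6, 0, 0, 0, 0.5], [0, 0, -0.8, 0, 0, 0, 1], [0, 0, -0.8, 0, 0, 0, 1], [0, 0, -0.8, 0, 0, 0, 1]]]}}

```text
t: 39.87
eef_pos: [618.4, 8.5, 407.0]
tcp_rot: [-3.141, 0.003, -3.134]
ft_force: [-0.0, 0.7, -0.5]
opening: 0.821
grip_force: 0.0
```

Run:
```python
from plan import *
im,d,K,D,T=cam('top');W=cloud(d,K,D,T);z=W[...,2]
H=cv2.cvtColor(im[...,::-1].copy(),cv2.COLOR_BGR2HSV)
print('brass');blobs(W,(H[...,0]<28)&(H[...,0]>14)&(H[...,1]>120)&(z>12)&(z<130)&(W[...,0]<750)&(abs(W[...,1])<450),60)
plan([(412.6,404,310,175),(412.6,404,195,175),(412.6,404,370,175),(618,-62.3,370,180.4)])
```

```text
brass
[298, 202, 10, 27, 176] [574.6 -63.8] [79.5 28.3] -4.2 [58.7 66.7 96.5] 176
[147, 237, 12, 23, 188] [461.4 398.5] [70.1 24.6] -5.5 [19.8 28.  33.1] 188
t 39.92 from [ 618.3    8.5  405.5 -179.5] rpy [-3.1415e+00  5.0000e-04 -3.1336e+00] f [-0.5 -0.4 -0.1] op 0.865 grip 0.0
-> [412.6, 404.0, 310.0, 175.0]
   [0.450,0.882,0.212,0,0,0.0051] rows 3.6
   [0.478,0.868,0.212,0,0,0.0051] rows 3.6
   [0.505,0.852,0.212,0,0,0.0051] rows 3.6
-> [412.6, 404.0, 195.0, 175.0]
   [0.000,0.000,0.767,0,0,-0.0000] rows 2.8
-> [412.6, 404.0, 370.0, 175.0]
   [0.000,0.000,-0.583,0,0,-0.0000] rows 2.1
   [0.000,0.000,-0.583,0,0,-0.0000] rows 2.1
-> [618.0, -62.3, 370.0, 180.4]
   [-0.409,-0.744,-0.000,0,0,-0.0038] rows 3.1
   [-0.391,-0.754,-0.000,0,0,-0.0038] rows 3.1
   [-0.373,-0.763,-0.000,0,0,-0.0038] rows 3.1
   [-0.355,-0.771,-0.000,0,0,-0.0038] rows 3.1
```

Call:
{"name": "arm_command", "arguments": {"rows": [[[0.11, 0.22, 0.05, 0, 0, 0.001, 1], [0.22, 0.44, 0.1, 0, 0, 0.003, 1], [0.33, 0.66, 0.15, 0, 0, 0.004, 1], [0.45, 0.882, 0.212, 0, 0, 0.005, 1]]]}}

```text
t: 40.25
eef_pos: [549.1, 141.3, 372.0]
tcp_rot: [-3.141, -0.002, 3.117]
ft_force: [1.4, 0.1, 0.3]
opening: 0.998
grip_force: 0.0
```

Call:
{"name": "arm_command", "arguments": {"rows": [[[0.12, 0.22, 0.05, 0, 0, 0.001, 1], [0.24, 0.44, 0.1, 0, 0, 0.003, 1], [0.36, 0.66, 0.15, 0, 0, 0.004, 1], [0.478, 0.868, 0.212, 0, 0, 0.005, 1]]]}}

```text
t: 40.58
eef_pos: [480.1, 273.6, 340.3]
tcp_rot: [-3.141, -0.002, 3.086]
ft_force: [0.8, 0.8, -0.1]
opening: 1.002
grip_force: 0.0
```

Call:
{"name": "arm_command", "arguments": {"rows": [[[0.12, 0.2, 0.05, 0, 0, 0.001, 1], [0.24, 0.4, 0.1, 0, 0, 0.003, 1], [0.36, 0.6, 0.15, 0, 0, 0.004, 1], [0.46, 0.77, 0.2, 0, 0, 0.005, 1], [0.505, 0.852, 0.212, 0, 0, 0.005, 1], [0.505, 0.852, 0.212, 0, 0, 0.005, 1], [0.505, 0.852, 0.212, 0, 0, 0.005, 1], [0.505, 0.852, 0.212, 0, 0, 0.005, 1]]]}}

```text
t: 41.25
eef_pos: [413.3, 403.0, 309.8]
tcp_rot: [-3.141, -0.0, 3.055]
ft_force: [0.1, -0.5, -0.4]
opening: 0.997
grip_force: 0.0
```

Run:
```python
from plan import *
plan([(412.6,404,195,175)])
```

```text
t 41.25 from [413.3 403.  309.8 175. ] rpy [-3.1409e+00 -3.0000e-04  3.0549e+00] f [ 0.1 -0.5 -0.4] op 0.997 grip 0.0
-> [412.6, 404.0, 195.0, 175.0]
   [0.005,0.006,0.765,0,0,0.0001] rows 2.8
```

Call:
{"name": "arm_command", "arguments": {"rows": [[[0, 0, 0.2, 0, 0, 0, 1], [0, 0, 0.4, 0, 0, 0, 1], [0.005, 0.006, 0.58, 0, 0, 0, 1], [0.005, 0.006, 0.7, 0, 0, 0, 1], [0.005, 0.006, 0.765, 0, 0, 0, 1], [0.005, 0.006, 0.765, 0, 0, 0, 1], [0.005, 0.006, 0.765, 0, 0, 0, -1], [0.005, 0.006, 0.765, 0, 0, 0, -1], [0.005, 0.006, 0.765, 0, 0, 0, -1], [0.005, 0.006, 0.765, 0, 0, 0, -1]]]}}

```text
t: 42.08
eef_pos: [412.2, 404.9, 196.4]
tcp_rot: [3.14, 0.001, 3.055]
ft_force: [0.5, 0.2, 0.5]
opening: 0.775
grip_force: 0.0
```

Call:
{"name": "arm_command", "arguments": {"rows": [[[0, 0, 0, 0, 0, 0, -1], [0, 0, 0, 0, 0, 0, -1], [0, 0, 0, 0, 0, 0, -1], [0, 0, 0, 0, 0, 0, -1], [0, 0, 0, 0, 0, 0, -1], [0, 0, 0, 0, 0, 0, -1], [0, 0, 0, 0, 0, 0, -1], [0, 0, 0, 0, 0, 0, -1], [0, 0, 0, 0, 0, 0, -1], [0, 0, 0, 0, 0, 0, -1]]]}}

```text
t: 42.92
eef_pos: [412.1, 404.9, 195.2]
tcp_rot: [-3.142, 0.0, 3.055]
ft_force: [0.7, -0.0, -1.3]
opening: 0.309
grip_force: 30.0
```

Call:
{"name": "arm_command", "arguments": {"rows": [[[0, 0, -0.1, 0, 0, 0, -1], [0, 0, -0.2, 0, 0, 0, -1], [0, 0, -0.4, 0, 0, 0, -1], [0, 0, -0.6, 0, 0, 0, -1], [0, 0, -0.8, 0, 0, 0, -1], [0, 0, -1, 0, 0, 0, -1]]]}}

```text
t: 43.42
eef_pos: [411.8, 404.6, 346.4]
tcp_rot: [-3.141, -0.001, 3.055]
ft_force: [0.6, 0.5, -2.6]
opening: 0.31
grip_force: 30.0
```

Call:
{"name": "arm_command", "arguments": {"rows": [[[-0.08, -0.15, -0.1, 0, 0, -0.001, -1], [-0.16, -0.3, -0.17, 0, 0, -0.002, -1], [-0.25, -0.45, -0.17, 0, 0, -0.003, -1], [-0.33, -0.6, -0.17, 0, 0, -0.004, -1], [-0.409, -0.744, -0.17, 0, 0, -0.004, -1]]]}}

```text
t: 43.83
eef_pos: [463.7, 287.1, 370.8]
tcp_rot: [-3.141, -0.0, 3.081]
ft_force: [0.1, 0.5, -3.1]
opening: 0.307
grip_force: 30.0
```

Call:
{"name": "arm_command", "arguments": {"rows": [[[-0.1, -0.19, 0, 0, 0, -0.001, -1], [-0.2, -0.38, 0, 0, 0, -0.002, -1], [-0.3, -0.57, 0, 0, 0, -0.003, -1], [-0.391, -0.754, 0, 0, 0, -0.004, -1]]]}}

```text
t: 44.17
eef_pos: [515.5, 170.3, 370.6]
tcp_rot: [-3.141, -0.001, 3.106]
ft_force: [0.1, 0.2, -3.3]
opening: 0.31
grip_force: 30.0
```

Call:
{"name": "arm_command", "arguments": {"rows": [[[-0.1, -0.19, 0, 0, 0, -0.001, -1], [-0.19, -0.38, 0, 0, 0, -0.002, -1], [-0.28, -0.57, 0, 0, 0, -0.003, -1], [-0.373, -0.763, 0, 0, 0, -0.004, -1]]]}}

```text
t: 44.5
eef_pos: [567.2, 54.0, 370.6]
tcp_rot: [-3.141, -0.001, 3.131]
ft_force: [-0.1, 0.7, -3.5]
opening: 0.307
grip_force: 30.0
```

Call:
{"name": "arm_command", "arguments": {"rows": [[[-0.09, -0.19, 0, 0, 0, -0.001, -1], [-0.18, -0.38, 0, 0, 0, -0.002, -1], [-0.26, -0.57, 0, 0, 0, -0.003, -1], [-0.32, -0.7, 0, 0, 0, -0.003, -1], [-0.355, -0.771, 0, 0, 0, -0.003, -1], [-0.355, -0.771, 0, 0, 0, -0.003, -1], [-0.355, -0.771, 0, 0, 0, -0.003, -1], [-0.355, -0.771, 0, 0, 0, -0.003, -1]]]}}

```text
t: 45.17
eef_pos: [618.6, -59.7, 370.7]
tcp_rot: [3.141, -0.001, -3.133]
ft_force: [0.1, 0.4, -3.2]
opening: 0.308
grip_force: 30.0
```

Run:
```python
from plan import *
plan([(618,-61.9,286,180.4)])
```

```text
t 45.17 from [ 618.6  -59.7  370.7 -179.5] rpy [ 3.1413e+00 -9.0000e-04 -3.1329e+00] f [ 0.1  0.4 -3.2] op 0.308 grip 30.0
-> [618.0, -61.9, 286.0, 180.4]
   [0.004,-0.015,0.564,0,0,0.0003] rows 2.0
```

Call:
{"name": "arm_command", "arguments": {"rows": [[[0.002, -0.008, 0.1, 0, 0, 0, -1], [0.002, -0.008, 0.25, 0, 0, 0, -1], [0.002, -0.008, 0.38, 0, 0, 0, -1], [0.002, -0.008, 0.47, 0, 0, 0, -1], [0.002, -0.008, 0.52, 0, 0, 0, -1], [0.002, -0.008, 0.55, 0, 0, 0, -1], [0.002, -0.008, 0.567, 0, 0, 0, -1], [0.002, -0.008, 0.567, 0, 0, 0, -1], [0.002, -0.008, 0.567, 0, 0, 0, -1]]]}}

```text
t: 45.92
eef_pos: [618.7, -61.6, 286.7]
tcp_rot: [-3.141, 0.001, -3.133]
ft_force: [-1.3, -1.3, 0.2]
opening: 0.311
grip_force: 30.0
```

Call:
{"name": "arm_command", "arguments": {"rows": [[[0, 0, 0, 0, 0, 0, 0.2], [0, 0, 0, 0, 0, 0, 0.2], [0, 0, 0, 0, 0, 0, 0.2], [0, 0, 0, 0, 0, 0, 0.2], [0, 0, 0, 0, 0, 0, 0.2], [0, 0, 0, 0, 0, 0, 0.2], [0, 0, 0, 0, 0, 0, 0.2]]]}}

```text
t: 46.5
eef_pos: [618.7, -61.9, 285.8]
tcp_rot: [-3.142, 0.0, -3.134]
ft_force: [0.1, -0.3, -0.9]
opening: 0.597
grip_force: 0.0
```

Call:
{"name": "arm_command", "arguments": {"rows": [[[0, 0, -0.1, 0, 0, 0, 0.2], [0, 0, -0.2, 0, 0, 0, 0.2], [0, 0, -0.4, 0, 0, 0, 0.2], [0, 0, -0.6, 0, 0, 0, 0.1], [0, 0, -0.8, 0, 0, 0, 0.1], [0, 0, -0.8, 0, 0, 0, 0.1], [0, 0, -0.8, 0, 0, 0, 0.1]]]}}

```text
t: 47.08
eef_pos: [618.6, -61.9, 407.3]
tcp_rot: [-3.141, 0.003, -3.134]
ft_force: [0.4, 0.9, -1.4]
opening: 0.551
grip_force: 0.0
```

Run:
```python
from plan import *
plan([(618,-110,405,90),(620,-353,405,75)])
```

```text
t 47.08 from [ 618.6  -61.9  407.3 -179.5] rpy [-3.1408e+00  3.1000e-03 -3.1336e+00] f [ 0.4  0.9 -1.4] op 0.551 grip 0.0
-> [618.0, -110.0, 405.0, 90.0]
   [0.003,-0.160,0.008,0,0,0.1256] rows 6.3
   [-0.112,-0.115,0.008,0,0,0.1256] rows 6.3
-> [620.0, -353.0, 405.0, 75.0]
   [-0.810,0.007,-0.000,0,0,0.0208] rows 2.9
   [-0.802,0.112,-0.000,0,0,0.0208] rows 2.9
```

Call:
{"name": "arm_command", "arguments": {"rows": [[[0, -0.03, 0, 0, 0, 0.018, 0.1], [0, -0.05, 0, 0, 0, 0.036, 0.1], [0, -0.08, 0, 0, 0, 0.054, 0.1], [0, -0.1, 0, 0, 0, 0.072, 0.1], [0, -0.13, 0, 0, 0, 0.09, 0.1], [0, -0.15, 0, 0, 0, 0.108, 0.1], [0.003, -0.16, 0.008, 0, 0, 0.1256, 0.1], [0.003, -0.16, 0.008, 0, 0, 0.1256, 0.1]]]}}

```text
t: 47.75
eef_pos: [618.4, -86.2, 402.9]
tcp_rot: [-3.14, -0.002, 2.355]
ft_force: [-0.8, -0.4, -0.0]
opening: 0.548
grip_force: 0.0
```

Call:
{"name": "arm_command", "arguments": {"rows": [[[-0.02, -0.02, 0, 0, 0, 0.018, 0.1], [-0.03, -0.03, 0, 0, 0, 0.036, 0.1], [-0.05, -0.05, 0, 0, 0, 0.054, 0.1], [-0.07, -0.07, 0, 0, 0, 0.072, 0.1], [-0.08, -0.08, 0, 0, 0, 0.09, 0.1], [-0.1, -0.1, 0, 0, 0, 0.108, 0.1], [-0.112, -0.115, 0.008, 0, 0, 0.1256, 0.1], [-0.112, -0.115, 0.008, 0, 0, 0.1256, 0.1], [-0.112, -0.115, 0.008, 0, 0, 0.1256, 0.1], [-0.112, -0.115, 0.008, 0, 0, 0.1256, 0.1]]]}}

```text
t: 48.58
eef_pos: [618.2, -109.8, 402.9]
tcp_rot: [-3.141, -0.0, 1.577]
ft_force: [-0.1, -0.3, 0.8]
opening: 0.552
grip_force: 0.0
```

Run:
```python
from plan import *
im,d,K,D,T=cam('wrist');W=cloud(d,K,D,T);z=W[...,2];save(im,'wrist9.png')
n=(abs(W[...,0]-618)<110)&(abs(W[...,1]+26)<100)
H=cv2.cvtColor(im[...,::-1].copy(),cv2.COLOR_BGR2HSV)
print('tubes');blobs(W,n&(H[...,1]>120)&(z>105)&(z<130),100);print('ridges');blobs(W,n&(z>94)&(z<102)&(H[...,1]<120),60)
print('frame boards');blobs(W,n&(z>81)&(z<87),60)
```

```text
tubes
[186, 55, 209, 38, 7514] [621.8   8.1] [170.2  28. ] 0.3 [110.5 118.2 120.5] 7514
[193, 142, 194, 33, 5594] [622.1 -62.7] [169.5  29. ] 0.3 [111.7 118.2 120.4] 5594
ridges
[214, 48, 20, 6, 116] [563.6  28.6] [16.3  4.5] 0.1 [96.2 97.6 99. ] 116
[338, 48, 19, 6, 114] [671.2  29.3] [15.8  4.5] 0.0 [96.4 97.7 98.8] 114
[217, 93, 20, 49, 891] [564.  -26.9] [42.1 16.2] -89.6 [96.3 97.7 98.9] 891
[334, 92, 21, 50, 896] [671.9 -25.7] [43.3 16.3] -89.6 [96.5 97.8 99. ] 896
[221, 175, 18, 7, 120] [564.5 -82.8] [16.2  6.5] 0.6 [95.  97.6 98.6] 120
[333, 175, 18, 7, 107] [672.3 -82.1] [16.2  6.5] 0.6 [95.8 97.8 99. ] 107
frame boards
[216, 27, 139, 27, 2405] [617.3  40.6] [124.2  22.2] 0.7 [82.3 83.8 85.1] 2405
[279, 92, 13, 50, 611] [617.7 -25.4] [45.1 11.5] -89.3 [82.5 83.8 85. ] 611
[224, 175, 123, 24, 1696] [618.5 -92.9] [124.2  23.7] 0.9 [82.4 83.7 85. ] 1696
```

View pics/wrist9.png

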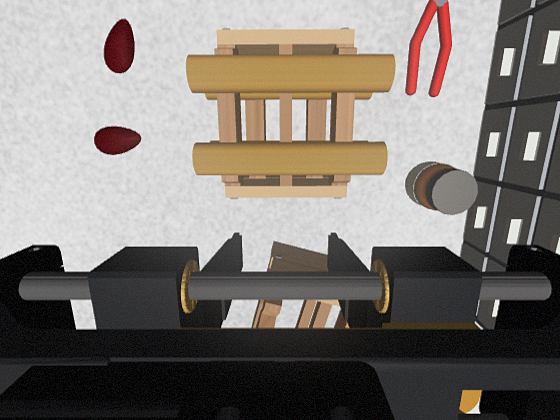

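Wrist view: both second-layer tubes seated (rows 73 and 158), overhang even, first frame level. Now the second frame.

Call:
{"name": "arm_command", "arguments": {"rows": [[[-0.2, 0, 0, 0, 0, 0.005, 0.1], [-0.4, 0, 0, 0, 0, 0.01, 0.1], [-0.6, 0, 0, 0, 0, 0.015, 0.1], [-0.81, 0.007, 0, 0, 0, 0.021, 0.1]]]}}

```text
t: 48.97
eef_pos: [619.2, -232.2, 403.5]
tcp_rot: [-3.142, 0.0, 1.442]
ft_force: [0.6, -0.1, 0.6]
opening: 0.549
grip_force: 0.0
```

Call:
{"name": "arm_command", "arguments": {"rows": [[[-0.2, 0.03, 0, 0, 0, 0.005, 0.1], [-0.4, 0.06, 0, 0, 0, 0.01, 0.1], [-0.6, 0.09, 0, 0, 0, 0.015, 0.1], [-0.75, 0.1, 0, 0, 0, 0.02, 0.1], [-0.802, 0.112, 0, 0, 0, 0.021, 0.1], [-0.802, 0.112, 0, 0, 0, 0.021, 0.1], [-0.802, 0.112, 0, 0, 0, 0.021, 0.1], [-0.802, 0.112, 0, 0, 0, 0.021, 0.1], [-0.802, 0.112, 0, 0, 0, 0.021, 0.1], [-0.802, 0.112, 0, 0, 0, 0.021, 0.1]]]}}

```text
t: 49.8
eef_pos: [620.5, -351.7, 403.7]
tcp_rot: [3.141, 0.0, 1.309]
ft_force: [-0.3, 0.2, 0.2]
opening: 0.548
grip_force: 0.0
```

Run:
```python
from plan import *
im,d,K,D,T=cam('wrist');W=cloud(d,K,D,T);z=W[...,2]
n=(abs(W[...,0]-642)<110)&(abs(W[...,1]+271)<110)
print('all');blobs(W,n&(z>103)&(z<128),100)
print('ridges');blobs(W,n&(z>119)&(z<128),60)
plan([(643.3,-271.9,380,75),(643.3,-271.9,276,75)])
```

```text
all
[210, 17, 157, 187, 13310] [ 644.6 -272.1] [157.  124.4] 75.1 [107.4 109.7 123.3] 13310
ridges
[210, 39, 21, 20, 362] [ 605.7 -208.4] [16.2 13.6] -14.9 [119.5 122.2 123.8] 362
[345, 39, 22, 19, 365] [ 709.9 -236. ] [16.3 12.8] -15.6 [119.5 122.5 124. ] 365
[212, 82, 23, 66, 1259] [ 592.7 -257.7] [52.5 16.6] 74.8 [120.3 122.6 123.9] 1259
[341, 82, 23, 66, 1261] [ 696.8 -285.5] [52.5 16.5] 75.2 [120.4 122.7 124. ] 1261
[217, 170, 20, 16, 258] [ 579.  -308.8] [16.2 13.3] -16.1 [119.5 122.4 123.6] 258
[339, 170, 20, 16, 266] [ 683.1 -336.6] [16.2 13.4] -15.0 [119.4 122.4 123.7] 266
t 49.85 from [ 620.5 -351.9  403.7   75. ] rpy [3.1414e+00 1.0000e-04 1.3089e+00] f [-0.4 -0.2 -0.4] op 0.55 grip 0.0
-> [643.3, -271.9, 380.0, 75.0]
   [0.555,0.009,0.158,0,0,-0.0000] rows 2.1
-> [643.3, -271.9, 276.0, 75.0]
   [0.000,0.000,0.693,0,0,-0.0000] rows 2.5
```

Call:
{"name": "arm_command", "arguments": {"rows": [[[0.2, 0.005, 0.05, 0, 0, 0, 0.1], [0.4, 0.01, 0.1, 0, 0, 0, 0.1], [0.565, 0.017, 0.158, 0, 0, 0, 0.1], [0.565, 0.017, 0.158, 0, 0, 0, 0.1], [0.565, 0.017, 0.158, 0, 0, 0, 0.1], [0.565, 0.017, 0.158, 0, 0, 0, 0.1], [0.565, 0.017, 0.158, 0, 0, 0, 0.1]]]}}

```text
t: 50.43
eef_pos: [644.6, -272.5, 380.2]
tcp_rot: [3.141, 0.0, 1.307]
ft_force: [0.2, -1.1, 0.2]
opening: 0.554
grip_force: 0.0
```

Call:
{"name": "arm_command", "arguments": {"rows": [[[0, 0, 0.2, 0, 0, 0, 0.1], [0, 0, 0.4, 0, 0, 0, 0.1], [0, 0, 0.55, 0, 0, 0, 0.1], [0, 0, 0.65, 0, 0, 0, 0.1], [0, 0, 0.695, 0, 0, 0, 0.1], [0, 0, 0.695, 0, 0, 0, 0.1], [0, 0, 0.695, 0, 0, 0, 0.1], [0, 0, 0.695, 0, 0, 0, 0.1]]]}}

```text
t: 51.1
eef_pos: [644.9, -272.2, 276.9]
tcp_rot: [3.14, 0.001, 1.307]
ft_force: [-0.2, 0.3, 0.1]
opening: 0.55
grip_force: 0.0
```

Call:
{"name": "arm_command", "arguments": {"rows": [[[0, 0, 0, 0, 0, 0, -1], [0, 0, 0, 0, 0, 0, -1], [0, 0, 0, 0, 0, 0, -1], [0, 0, 0, 0, 0, 0, -1], [0, 0, 0, 0, 0, 0, -1], [0, 0, 0, 0, 0, 0, -1], [0, 0, 0, 0, 0, 0, -1], [0, 0, 0, 0, 0, 0, -1], [0, 0, 0, 0, 0, 0, -1], [0, 0, 0, 0, 0, 0, -1]]]}}

```text
t: 51.93
eef_pos: [644.8, -271.8, 275.5]
tcp_rot: [3.142, 0.0, 1.308]
ft_force: [0.1, -0.2, 0.6]
opening: 0.121
grip_force: 30.0
```

Call:
{"name": "arm_command", "arguments": {"rows": [[[0, 0, -0.05, 0, 0, 0, -1], [0, 0, -0.1, 0, 0, 0, -1], [0, 0, -0.2, 0, 0, 0, -1], [0, 0, -0.4, 0, 0, 0, -1], [0, 0, -0.6, 0, 0, 0, -1], [0, 0, -0.85, 0, 0, 0, -1], [0, 0, -0.95, 0, 0, 0, -1], [0, 0, -0.95, 0, 0, 0, -1], [0, 0, -0.95, 0, 0, 0, -1]]]}}

```text
t: 52.68
eef_pos: [644.5, -271.6, 418.5]
tcp_rot: [3.14, 0.0, 1.307]
ft_force: [0.3, -0.5, -3.1]
opening: 0.127
grip_force: 30.0
```

Run:
```python
from plan import *
plan([(618,-26,430,90.6)])
```

```text
t 52.68 from [ 644.5 -271.6  418.5   74.9] rpy [3.1404e+00 3.0000e-04 1.3073e+00] f [ 0.3 -0.5 -3.1] op 0.127 grip 30.0
-> [618.0, -26.0, 430.0, 90.6]
   [0.767,-0.298,-0.038,0,0,-0.0218] rows 3.0
   [0.801,-0.191,-0.038,0,0,-0.0218] rows 3.0
```

Call:
{"name": "arm_command", "arguments": {"rows": [[[0.15, -0.06, -0.01, 0, 0, -0.004, -1], [0.3, -0.12, -0.02, 0, 0, -0.008, -1], [0.45, -0.18, -0.03, 0, 0, -0.013, -1], [0.6, -0.24, -0.038, 0, 0, -0.017, -1], [0.767, -0.298, -0.038, 0, 0, -0.0218, -1]]]}}

```text
t: 53.1
eef_pos: [631.1, -148.3, 421.5]
tcp_rot: [-3.138, -0.001, 1.445]
ft_force: [0.9, 0.9, -2.3]
opening: 0.125
grip_force: 30.0
```

Call:
{"name": "arm_command", "arguments": {"rows": [[[0.17, -0.04, 0, 0, 0, -0.005, -1], [0.34, -0.08, 0, 0, 0, -0.01, -1], [0.5, -0.12, 0, 0, 0, -0.014, -1], [0.65, -0.15, 0, 0, 0, -0.018, -1], [0.75, -0.18, 0, 0, 0, -0.0218, -1], [0.801, -0.191, 0, 0, 0, -0.0218, -1], [0.801, -0.191, 0, 0, 0, -0.0218, -1], [0.801, -0.191, 0, 0, 0, -0.0218, -1], [0.801, -0.191, 0, 0, 0, -0.0218, -1], [0.801, -0.191, 0, 0, 0, -0.0218, -1]]]}}

```text
t: 53.93
eef_pos: [618.4, -27.3, 423.4]
tcp_rot: [-3.141, 0.0, 1.58]
ft_force: [0.1, 0.1, -2.4]
opening: 0.124
grip_force: 30.0
```

Run:
```python
from plan import *
plan([(618,-26,345,90.6)])
```

```text
t 53.93 from [618.4 -27.3 423.4  90.5] rpy [-3.1414e+00  2.0000e-04  1.5799e+00] f [ 0.1  0.1 -2.4] op 0.124 grip 30.0
-> [618.0, -26.0, 345.0, 90.6]
   [0.009,-0.003,0.523,0,0,-0.0002] rows 1.9
```

Call:
{"name": "arm_command", "arguments": {"rows": [[[0.002, -0.003, 0.1, 0, 0, 0, -1], [0.002, -0.003, 0.25, 0, 0, 0, -1], [0.002, -0.003, 0.38, 0, 0, 0, -1], [0.002, -0.003, 0.47, 0, 0, 0, -1], [0.002, -0.003, 0.523, 0, 0, 0, -1], [0.002, -0.003, 0.56, 0, 0, 0, -1], [0.002, -0.003, 0.6, 0, 0, 0, -1], [0.002, -0.003, 0.64, 0, 0, 0, -1], [0.002, -0.003, 0.68, 0, 0, 0, -1], [0.002, -0.003, 0.68, 0, 0, 0, -1]]]}}

```text
t: 54.77
eef_pos: [617.7, -26.0, 320.8]
tcp_rot: [-3.141, -0.0, 1.581]
ft_force: [-0.6, -1.4, -2.5]
opening: 0.123
grip_force: 30.0
```

Call:
{"name": "arm_command", "arguments": {"rows": [[[0, 0, 0.02, 0, 0, 0, -1], [0, 0, 0.03, 0, 0, 0, -1], [0, 0, 0.04, 0, 0, 0, -1], [0, 0, 0.04, 0, 0, 0, -1], [0, 0, 0.04, 0, 0, 0, -1]]]}}

```text
t: 55.18
eef_pos: [617.9, -25.9, 315.7]
tcp_rot: [3.141, 0.0, 1.581]
ft_force: [-0.5, -0.8, -2.2]
opening: 0.126
grip_force: 30.0
```

Run:
```python
from plan import *
plan([(618,-26,305.5,90.6)])
```

```text
t 55.18 from [617.9 -25.9 315.7  90.6] rpy [3.1415e+00 1.0000e-04 1.5813e+00] f [-0.5 -0.8 -2.2] op 0.126 grip 30.0
-> [618.0, -26.0, 305.5, 90.6]
   [-0.000,0.001,0.068,0,0,0.0000] rows 0.2
```

Call:
{"name": "arm_command", "arguments": {"rows": [[[0, 0, 0.01, 0, 0, 0, -1], [0, 0, 0.02, 0, 0, 0, -1], [0, 0, 0.03, 0, 0, 0, -1], [0, 0, 0.045, 0, 0, 0, -1], [0, 0, 0.06, 0, 0, 0, -1], [0, 0, 0.068, 0, 0, 0, -1], [0, 0, 0.068, 0, 0, 0, -1], [0, 0, 0.068, 0, 0, 0, -1], [0, 0, 0.068, 0, 0, 0, -1]]]}}

```text
t: 55.93
eef_pos: [617.8, -26.0, 305.5]
tcp_rot: [-3.142, 0.0, 1.581]
ft_force: [-1.6, -0.7, -0.0]
opening: 0.123
grip_force: 30.0
```

Call:
{"name": "arm_command", "arguments": {"rows": [[[0, 0, 0, 0, 0, 0, 0.1], [0, 0, 0, 0, 0, 0, 0.1], [0, 0, 0, 0, 0, 0, 0.1], [0, 0, 0, 0, 0, 0, 0.1], [0, 0, 0, 0, 0, 0, 0.1], [0, 0, 0, 0, 0, 0, 0.1], [0, 0, 0, 0, 0, 0, 0.1], [0, 0, 0, 0, 0, 0, 0.1]]]}}

```text
t: 56.6
eef_pos: [617.8, -25.9, 305.4]
tcp_rot: [3.142, 0.0, 1.581]
ft_force: [0.1, 0.6, -0.3]
opening: 0.543
grip_force: 0.0
```

Call:
{"name": "arm_command", "arguments": {"rows": [[[0, 0, -0.05, 0, 0, 0, 0.1], [0, 0, -0.1, 0, 0, 0, 0.1], [0, 0, -0.25, 0, 0, 0, 0.1], [0, 0, -0.5, 0, 0, 0, 0.1], [0, 0, -0.75, 0, 0, 0, 0.1], [0, 0, -0.9, 0, 0, 0, 0.1], [0, 0, -0.9, 0, 0, 0, 0.1]]]}}

```text
t: 57.18
eef_pos: [617.7, -25.9, 446.9]
tcp_rot: [3.133, 0.002, 1.581]
ft_force: [0.6, -0.5, 0.3]
opening: 0.55
grip_force: 0.0
```

Call:
{"name": "arm_command", "arguments": {"rows": [[[-0.2, 0, 0, 0, 0, 0, 0.1], [-0.4, 0, 0, 0, 0, 0, 0.1], [-0.6, 0, 0, 0, 0, 0, 0.1], [-0.8, 0, 0, 0, 0, 0, 0.1], [-0.8, 0, 0, 0, 0, 0, 0.1], [-0.8, 0, 0, 0, 0, 0, 0.1], [-0.8, 0, 0, 0, 0, 0, 0.1], [-0.8, 0, 0, 0, 0, 0, 0.1]]]}}

```text
t: 57.85
eef_pos: [619.1, -145.0, 440.6]
tcp_rot: [-3.142, -0.0, 1.582]
ft_force: [0.4, -0.2, 0.2]
opening: 0.551
grip_force: 0.0
```

Run:
```python
from plan import *
plan([])
im,d,K,D,T=cam('wrist');W=cloud(d,K,D,T);z=W[...,2];save(im,'wrist10.png')
n=(abs(W[...,0]-618)<110)&(abs(W[...,1]+26)<100)
print('frame');blobs(W,n&(z>132)&(z<160),100);print('ridges');blobs(W,n&(z>149)&(z<160),60)
im,d,K,D,T=cam('top');W=cloud(d,K,D,T);z=W[...,2];save(im,'top10.png')
n=(abs(W[...,0]-638)<120)&(abs(W[...,1]-292)<120)
print('pail');blobs(W,n&(z>40)&(z<95),60);blobs(W,n&(z>105)&(z<140),20)
H=cv2.cvtColor(im[...,::-1].copy(),cv2.COLOR_BGR2HSV)
print('mat');blobs(W,n&(H[...,0]<16)&(H[...,1]>90)&(z<10)&(z>-5),100)
```

```text
t 57.85 from [ 619.1 -145.   440.6   90.7] rpy [-3.1416e+00 -1.0000e-04  1.5822e+00] f [ 0.4 -0.2  0.2] op 0.551 grip 0.0
frame
[206, 0, 158, 165, 10563] [617.5 -35.6] [137.2 124.7] -89.3 [137.5 142.5 153.4] 10563
ridges
[206, 0, 22, 13, 213] [562.9  21.4] [16.2  7.7] 0.5 [149.3 151.7 153.4] 213
[342, 0, 22, 13, 209] [670.7  23.2] [16.5  7.5] -2.7 [149.3 151.6 153.7] 209
[209, 37, 23, 69, 1313] [563.4 -26.7] [52.8 16.5] -89.4 [150.4 152.6 153.8] 1313
[338, 37, 24, 69, 1324] [671.4 -25.4] [52.8 16.6] -89.4 [150.3 152.7 153.9] 1324
[214, 129, 19, 16, 282] [564.1 -79.4] [16.  12.9] 0.7 [149.4 152.3 153.8] 282
[337, 128, 19, 17, 292] [671.8 -77.7] [16.4 13.7] 0.6 [149.5 152.3 153.9] 292
pail
[177, 170, 40, 38, 374] [645.9 267.3] [111.3 110.2] 63.4 [43. 70. 86.] 374
[176, 181, 38, 8, 128] [645.9 266. ] [113.3  12.4] -83.3 [111.7 130.5 137.5] 128
mat
[167, 173, 51, 48, 776] [626.6 297.7] [164.8 137.3] 66.4 [-0.9  4.2  9. ] 776
```

View pics/top10.png

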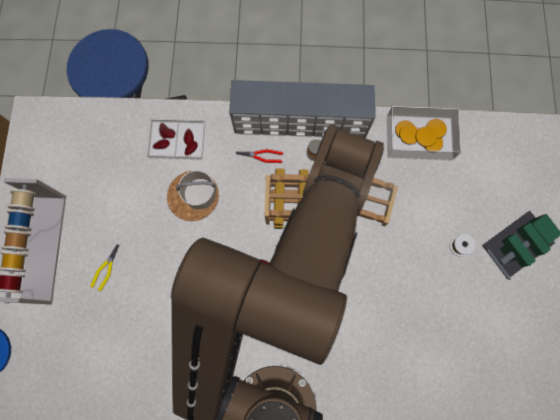

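Top view: second frame is home (ridges at z≈152.6, +55), stack spare at (375,200), but the pail has been knocked to about (646,267), ~27 mm off the mat's centre (193,195 px). That is within tolerance but near the limit; I'll recentre it.

Run:
```python
from plan import *
plan([(638,200,440,97)])
```

```text
t 57.95 from [ 619.2 -144.9  440.6   90.7] rpy [3.1415 0.     1.5826] f [ 0.4  1.3 -0.7] op 0.552 grip 0.0
-> [638.0, 200.0, 440.0, 97.0]
   [0.766,0.051,0.001,0,0,-0.0059] rows 2.8
   [0.763,0.079,0.001,0,0,-0.0059] rows 2.8
   [0.760,0.107,0.001,0,0,-0.0059] rows 2.8
```

Call:
{"name": "arm_command", "arguments": {"rows": [[[0.25, 0.02, 0, 0, 0, -0.002, 0.1], [0.5, 0.03, 0, 0, 0, -0.004, 0.1], [0.766, 0.051, 0, 0, 0, -0.006, 0.1], [0.766, 0.051, 0, 0, 0, -0.006, 0.1]]]}}

```text
t: 58.28
eef_pos: [625.3, -24.8, 440.8]
tcp_rot: [3.141, -0.001, 1.625]
ft_force: [0.8, 0.0, 0.2]
opening: 0.552
grip_force: 0.0
```

Call:
{"name": "arm_command", "arguments": {"rows": [[[0.25, 0.02, 0, 0, 0, -0.002, 0.1], [0.5, 0.05, 0, 0, 0, -0.004, 0.1], [0.763, 0.079, 0, 0, 0, -0.006, 0.1], [0.763, 0.079, 0, 0, 0, -0.006, 0.1]]]}}

```text
t: 58.62
eef_pos: [631.4, 90.0, 440.5]
tcp_rot: [3.141, -0.001, 1.663]
ft_force: [-0.2, -0.3, -0.2]
opening: 0.548
grip_force: 0.0
```

Call:
{"name": "arm_command", "arguments": {"rows": [[[0.25, 0.03, 0, 0, 0, -0.002, 0.1], [0.5, 0.07, 0, 0, 0, -0.004, 0.1], [0.7, 0.1, 0, 0, 0, -0.006, 0.1], [0.76, 0.107, 0, 0, 0, -0.006, 0.1], [0.76, 0.107, 0, 0, 0, -0.006, 0.1], [0.76, 0.107, 0, 0, 0, -0.006, 0.1], [0.76, 0.107, 0, 0, 0, -0.006, 0.1], [0.76, 0.107, 0, 0, 0, -0.006, 0.1]]]}}

```text
t: 59.28
eef_pos: [638.2, 197.4, 440.6]
tcp_rot: [3.142, 0.0, 1.693]
ft_force: [0.3, -0.6, -0.7]
opening: 0.549
grip_force: 0.0
```

Run:
```python
from plan import *
im,d,K,D,T=cam('wrist');W=cloud(d,K,D,T);z=W[...,2];save(im,'wrist11.png')
n=(abs(W[...,0]-638)<130)&(abs(W[...,1]-292)<130)
print('bail');blobs(W,n&(z>115)&(z<140),60);print('rim');blobs(W,n&(z>70)&(z<82),60)
H=cv2.cvtColor(im[...,::-1].copy(),cv2.COLOR_BGR2HSV)
m=n&(H[...,0]<20)&(H[...,1]>90)&(z<12)&(z>-6)
P=W[m][:,:2];hull=cv2.convexHull(P.astype(np.float32));print('mat',cv2.minEnclosingCircle(hull),*rect(W,m))
plan([])
```

```text
bail
[298, 79, 12, 107, 1074] [647.3 267.3] [101.7   9.9] -83.0 [117.7 131.2 133.3] 1074
rim
[251, 79, 47, 107, 616] [618.1 263.3] [115.1  51.4] -82.4 [71.7 80.  81.6] 616
[307, 79, 45, 107, 672] [678.8 271.1] [115.1  47.7] -83.1 [71.1 79.8 81.5] 672
mat ((641.3621215820312, 291.1553649902344), 84.02314758300781) [635.8 303.7] [167.5 138.5] 24.1 [1.4 2.8 4.2] 4186
t 59.33 from [638.2 197.5 440.6  97. ] rpy [3.1415e+00 2.0000e-04 1.6928e+00] f [ 0.  -0.1  0.3] op 0.552 grip 0.0
```

View pics/wrist11.png

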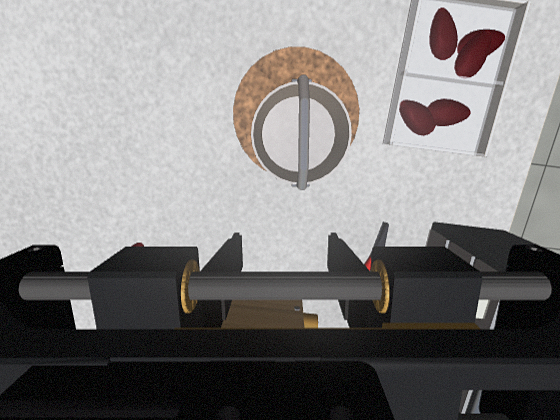

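Two cameras agree: the pail stands upright and wholly on the mat, about 25 mm off centre (limit 36), so there is no need to touch it again. Handing in.

```bash
python3 -c "
from cell import *
print(job_done())"
```

```text
the job is handed in; nothing more can be done
None
```

I handed the job in at about 59 s, but `job_done()` gave no verdict: the pail is upright on the mat, about 25 mm off centre after being knocked (limit 36 mm); all four tubes are in the cradle, two to a layer, each layer with its frame home; the third frame was left as a spare, and nothing else was touched.

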